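# Clamp a pack of pattern plates under the sprung hold-down arm

### The job

In the filing fixture the sprung hold-down arm is resting on a wooden packing block. Push the arm right back so that it stays back, take the block out and put it in the shallow wooden tray, then stack all the thin aluminium plates on the bed over the two studs with the short thick cover plate last on top, everything lying flat, and only then bring the arm over again so that its pad bears down on the cover. Leave the polished cone, the hammer and the tin alone.

Things in the scene. Friction and masses are not known exactly. Their poses are not given: they have to be found in the camera images.
- fixture: Fixed filing fixture: grey base 240 x 90 x 12 mm with a dark steel bed 150 x 56 mm, its top 30 mm above the bench. Origin on the bench under the bed's middle; +x runs along the bed to the arm's pivot, y across, z up. Two steel studs, 10 mm thick with coned tips, stand on the bed's centre line at x = -42 and +42 mm and rise 48 mm above the bed.
- seat (a point): Middle of the bed's top face, between the two studs; axes as the fixture's.
- pivot (a point): Pivot axis of the hold-down arm (along fixture y), at fixture x = 120 mm, 97 mm above the bench, between two grey cheeks 34 mm long in x, 46 mm over their outsides in y, their top 110 mm above the bench.
- hold_arm (a joint): Angle of the L-shaped hold-down arm, rad. 0 (stop): long bar level over the bed towards fixture -x, handle straight up. Grows as the handle is pushed to +x; 1.57 (stop): bar straight up, handle level towards +x. An over-centre spring (about 0.3 to 0.4 N m) drives it shut below 0.79 and fully back above 0.79, where it stays. Shut on a full pack it reads 0.06 to 0.2.
- pad (a point): Centre of the underside of the rubber pad, 18 mm across, 12 mm thick, at the foot of a spindle on the long bar 120 mm from the pivot; it presses on what lies below. With the arm at 0 it is 18 mm above the bed, rising about 12 mm per 0.1 rad. With the arm back the spindle points to fixture -x.
- handle_end (a point): Centre of the black 26 mm ball on the end of the arm's handle, a steel bar 85 mm long from the pivot, 20 mm wide in y, 14 mm thick. Pushing the shut arm's handle to fixture +x (about 8 N at 50 mm from the pivot) past the middle tips the arm back.
- bar_end (a point): Point on the long bar's centre line, 120 mm from the pivot; the bar is 20 mm wide in y, 14 mm thick. With the arm back the bar stands upright: pushing it to fixture -x from behind (about 8 N at 50 mm from the pivot), past the middle, makes it snap shut.
- packing: Loose wooden packing block, 40 x 64 x 26 mm (x, y, z), at the start on the bed under the pad with its 64 mm length about across the bed. Origin at the centre of its underside. 60 g.
- tray: Fixed shallow wooden tray on the bench, 160 x 140 mm (x, y) outside, walls 7 mm thick and 22 mm high, floor 7 mm thick. Origin under its centre on the bench. The packing block goes anywhere inside it.
- blank1: Loose thin aluminium plate, 136 x 56 x 7 mm (x, y, z), 0.10 to 0.21 kg, with two 13 mm through holes on its long centre line at x = -42 and +42 mm, so it goes over the studs either way round. Origin at the centre of its underside. Two to four such plates are present, lying flat on the bench; absent ones give None.
- blank2: Loose thin aluminium plate, 136 x 56 x 7 mm (x, y, z), 0.10 to 0.21 kg, with two 13 mm through holes on its long centre line at x = -42 and +42 mm, so it goes over the studs either way round. Origin at the centre of its underside. Two to four such plates are present, lying flat on the bench; absent ones give None.
- blank3: Loose thin aluminium plate, 136 x 56 x 7 mm (x, y, z), 0.10 to 0.21 kg, with two 13 mm through holes on its long centre line at x = -42 and +42 mm, so it goes over the studs either way round. Origin at the centre of its underside. Two to four such plates are present, lying flat on the bench; absent ones give None.
- blank4: Loose thin aluminium plate, 136 x 56 x 7 mm (x, y, z), 0.10 to 0.21 kg, with two 13 mm through holes on its long centre line at x = -42 and +42 mm, so it goes over the studs either way round. Origin at the centre of its underside. Two to four such plates are present, lying flat on the bench; absent ones give None.
- cover: Loose aluminium cover plate, shorter and thicker than the others: 112 x 56 x 12 mm (x, y, z), 0.15 to 0.31 kg, the same two 13 mm holes at x = -42 and +42 mm. Origin at the centre of its underside.
- cone: Bystander: polished metal cone 124 mm wide at its foot, 125 mm high; to be left alone. Origin under its centre.
- hammer: Bystander: hammer lying beyond the fixture; to be left alone. Origin under its middle.
- tin: Bystander: open grey tin 76 mm wide, 85 mm high; to be left alone. Origin under its centre.

How it is judged:
On the way, in this order (a step that is already met when the one before it is completed fails the run):
1. the hold-down arm is pushed right back and stays there (value of joint hold_arm above 1.2 rad), for 0.3 s.
2. the packing block lies in the tray, the arm still back (value of joint hold_arm above 1.2 rad and x of packing in the frame of tray between -0.068 and 0.068 m and y of packing in the frame of tray between -0.058 and 0.058 m and z of packing in the frame of tray below 0.05 m), for 0.3 s.
3. all thin plates lie flat on the bed over the studs, the arm still back (value of joint hold_arm above 1.2 rad and horizontal distance between each of blank1, blank2, blank3, blank4 and seat below 0.005 m and z of each of blank1, blank2, blank3, blank4 in the frame of seat below 0.025 m and angle between each of blank1, blank2, blank3, blank4's own z axis and vertical below 0.06 rad and angle between the x axis of each of blank1, blank2, blank3, blank4 and the x axis of fixture, either way round below 0.08 rad), for 0.3 s.
4. the cover lies flat over the studs on top of all the plates, the arm still back (all of step 3 and horizontal distance between cover and seat below 0.005 m and z of cover in the frame of seat below 0.032 m and angle between cover's own z axis and vertical below 0.06 rad and angle between the x axis of cover and the x axis of fixture, either way round below 0.08 rad and z of cover in the frame of blank1 above 0.004 m and z of cover in the frame of blank2 above 0.004 m and z of cover in the frame of blank3 above 0.004 m and z of cover in the frame of blank4 above 0.004 m), for 0.3 s.
At the end, for the whole second after the job is handed in: All thin plates present, and the cover on top of them, lie flat over both studs (within 5 mm, 0.06 rad tilt, 0.08 rad yaw, cover at most 32 mm above the bed); the arm is shut (under 0.4 rad), its pad pressing on the cover with over 1.5 N; the block lies in the tray; all at rest (horizontal distance between each of blank1, blank2, blank3, blank4, cover and seat below 0.005 m and z of each of blank1, blank2, blank3, blank4 in the frame of seat below 0.025 m and angle between each of blank1, blank2, blank3, blank4, cover's own z axis and vertical below 0.06 rad and angle between the x axis of each of blank1, blank2, blank3, blank4, cover and the x axis of fixture, either way round below 0.08 rad and z of cover in the frame of seat below 0.032 m and z of cover in the frame of blank1 above 0.004 m and z of cover in the frame of blank2 above 0.004 m and z of cover in the frame of blank3 above 0.004 m and z of cover in the frame of blank4 above 0.004 m and x of packing in the frame of tray between -0.068 and 0.068 m and y of packing in the frame of tray between -0.058 and 0.058 m and z of packing in the frame of tray below 0.05 m and linear speed of each of blank1, blank2, blank3, blank4, cover, packing below 0.02 m/s and value of joint hold_arm below 0.4 rad and contact force between hold_arm and cover above 1.5 N); the robot touches nothing.
It fails at once if the cone is moved more than 40 mm (distance of cone from where it was at the start of the episode above 0.04 m).
It fails at once if the hammer is moved more than 40 mm (distance of hammer from where it was at the start of the episode above 0.04 m).
It fails at once if the tin is moved more than 40 mm (distance of tin from where it was at the start of the episode above 0.04 m).
Of blank1, blank2, blank3, blank4 only 2 to 4 are there at a start; the rules pass over those that are not, and their reading is None.
At some moment in a run one of cover, blank1, blank2, blank3, blank4 may be knocked a few centimetres aside while the robot is not near it.
Once in a run the grip may slacken for a moment while it holds something.
It also fails if it takes over 210 s, if anything falls off the work surface, if the arm or the gripper's body presses on something with over 40 N, if the wrist force passes 120 N, or if a joint passes its speed limit or range.

### The arm

A 6-joint arm with a two-finger parallel gripper is mounted at the origin on the work surface. World frame = base frame: x ahead of the robot, y to its left, z up, the work surface at z = 0. Lengths are in m, angles in rad, forces in N, time in s.
With the tool pointing down it reaches from about 0.35 to 0.925 m from the base axis. Payload 6.4 kg.
Tool frame: the origin (TCP) lies midway between the tips of the shut fingers; the grasp point (between the pads) lies behind it (env.grip_point_offset is the z of the grasp point in the tool frame, in m); z points along the fingers, y is the line along which they close (so a half turn about z gives the same grasp; the last joint's range is limited). The gripper opens to 94 mm and grips with 3 to 60 N. Pads are 16 mm wide; open, the fingers measure 119 mm over their backs; the gripper's body (75 mm by 177 mm) begins 78 mm behind the grasp point.
Start: joints at [-1.518, 0.245, 1.558, -0, 1.339, -0.174], TCP at [0.146, -0.633, 0.205] pointing down, gripper open.
Joint ranges: [-3.13, 3.13], [-1.02, 2.26], [0.13, 2.54], [-0.95, 4.09], [0.21, 2.88], [-2.74, 2.74]. Speed limits (rad/s): [2.57, 2.57, 3.14, 3.14, 3.14, 3.14].

### API

Orientations are given as a unit quaternion [w, x, y, z].
In Python, from plant import env gives the robot as it stands.
- The arm moves only by the tool drive_effector, called after ">>>" by a JSON object that holds its "op" and its "data". Schema: {"type":"object","properties":{"segments":{"type":"array","items":{"type":"number"},"minItems":6,"maxItems":60},"jaw":{"type":"number"},"clamp_n":{"type":"number"},"only":{"type":"string"},"quiet":{"type":"boolean"},"lines":{"type":"string"}},"required":["segments"],"additionalProperties":false}. segments is one flat list of numbers that holds 1 to 10 rows one after another, with no inner brackets; each row has 6 numbers: dx, dy, dz in shares of the most that a row can go, 1 being 50 mm, then a rotation vector rx, ry, rz in units of 0.05 rad; each row shifts and turns the commanded pose from where the row before left it, along the tool's axes as they then stand; what a row does not reach is not made up. A row lasts 1/10 s, in which the tool goes at most 0.05 m and 0.15 rad, less where a joint would pass 70% of its speed; a pose out of reach is approached as far as the arm can. jaw is the finger opening in m, set as the call begins (left out keeps the last). The fingers move at their own pace and stop on an object; clamp_n is the grip in N (left out, the last holds). Time passes only in rows, so rows that do not move let the fingers close. The tool returns the time, the measured TCP pose, the force, the opening and the grip force at its end. only (a regular expression) keeps the lines of the reply that match it, lines (a string "A,B") keeps lines A to B, and quiet returns only ok. Input that does not fit is refused with a message, and nothing moves.
- env.get_obs(): the state, without advancing time (a new reading comes with each control period).
- env.read_camera(name): name is "scene" or "top"; returns a dict with "pixels" (384x512x3 uint8, red, green, blue), "K" (3x3 intrinsics, pixels), "world_from_camera" (4x4, takes a point from camera to world coordinates). Camera axes: x right, y down, z forward; pixel columns grow to the right and rows downward; lengths in m; the calibration is good to about 2 mm. A picture is of the moment at which its call begins. There is no depth.
- env.close_job(): hands the job in; it is judged then, once.
The state is a dict: "clock": time; "joint_pos": joint angles; "dq": joint speeds; "joint_torque": joint torques, N m; "position": TCP position; "eef_rot": TCP orientation; "contact_force": force on the tool from outside, world axes, zero at the start; "wrist_torque": the same for the moment, N m; "grip_width": finger opening in m; "gripper_force": force on a finger pad.
Only numpy, scipy, OpenCV 4.12 (cv2) and the standard library are available. Lean on these libraries where they do the work, as an engineer would, in place of code of your own. Each camera call takes 0.05 s, during which the arm holds its last target. There are 200 camera calls.

## Working session

There is one attempt and no reset: what is moved stays moved. The work goes in short steps, Python scripts to look and compute and a tool call to move; the robot and the scene stay as the last step left them, time stands still between calls to the robot, and variables do not carry over. Pictures are saved under pics/ and viewed, at most 14 in all, crops included, and the job is handed in when it is done.

```bash
ls; mkdir -p pics; python3 - <<'E'
from plant import env
import cv2
for n in ("scene","top"):
    c=env.read_camera(n); cv2.imwrite(f"pics/{n}0.png",c["pixels"][:,:,::-1]); print(n,c["K"].round(1).tolist(),c["world_from_camera"].round(3).tolist())
o=env.get_obs(); print(o, env.grip_point_offset)
E
```

```text
pics
plant.py
scene [[384.0, 0.0, 253.9], [0.0, 384.0, 186.5], [0.0, 0.0, 1.0]] [[0.793, 0.407, -0.454, 1.183], [0.609, -0.511, 0.607, -0.75], [0.015, -0.757, -0.653, 0.988], [0.0, 0.0, 0.0, 1.0]]
top [[430.8, 0.0, 261.9], [0.0, 430.8, 197.0], [0.0, 0.0, 1.0]] [[0.012, -0.999, 0.046, 0.493], [-1.0, -0.011, 0.01, 0.04], [-0.01, -0.046, -0.999, 1.632], [0.0, 0.0, 0.0, 1.0]]
{'clock': 0.1, 'joint_pos': array([-1.51808002e+00,  2.45712518e-01,  1.55886785e+00, -7.93959860e-06,
        1.33873589e+00, -1.74107544e-01]), 'dq': array([-0.00061391,  0.00022967, -0.00230228,  0.00020204,  0.00152026,
       -0.00147113]), 'joint_torque': array([-1.21230969e-03, -4.16914165e+01, -3.15527058e+01,  6.85775117e-02,
        3.09831882e-02, -5.16292357e-05]), 'position': array([ 0.14614439, -0.63280197,  0.2044889 ]), 'eef_rot': array([-8.60446839e-04,  9.93575286e-01,  1.13169825e-01,  4.84198570e-05]), 'contact_force': array([-0.34652082, -0.24681211, -0.92935347]), 'wrist_torque': array([-0.01503228,  0.01722952, -0.02327674]), 'gripper_force': 0.0, 'grip_width': 0.09394816579153976} -0.0188
```
View pics/scene0.png

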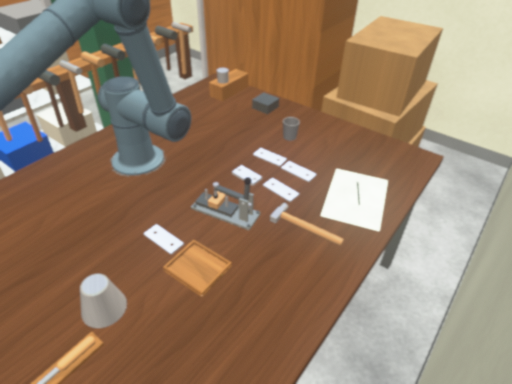

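View pics/top0.png

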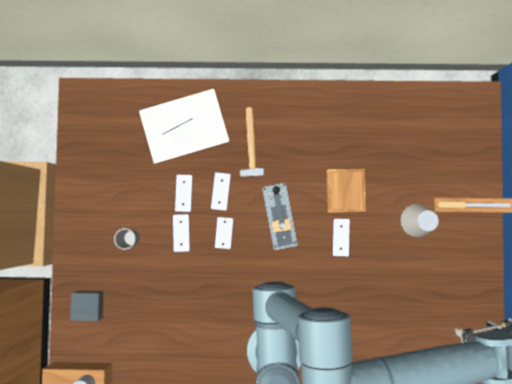

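The top view shows four long plates at (184,193), (220,191), (181,233) and (341,237), with the shorter cover at about (224,233). The fixture is at (280,216) with its handle end at (277,189), the tray at (346,190), the cone at (420,220) and the tin at (125,239). The scene view agrees: cover at (246,174), plates at (269,157), (299,171), (281,188) and (162,238).

```bash
cat > h.py <<'E'
from plant import env
import cv2, numpy as np
def cam(n):
    c=env.read_camera(n); return c["pixels"],c["K"],c["world_from_camera"]
def ray(c,uv):
    d=c[2][:3,:3]@np.linalg.inv(c[1])@np.array([uv[0],uv[1],1.]); return c[2][:3,3],d
def atz(c,uv,z):
    o,d=ray(c,uv); return o+d*(z-o[2])/d[2]
def proj(c,P):
    P=np.atleast_2d(P); q=(P-c[2][:3,3])@c[2][:3,:3]; q=q@c[1].T; return q[:,:2]/q[:,2:]
def tri(c1,u1,c2,u2):
    o1,d1=ray(c1,u1);o2,d2=ray(c2,u2)
    s=np.linalg.lstsq(np.c_[d1,-d2],o2-o1,rcond=None)[0]
    p,q=o1+d1*s[0],o2+d2*s[1]; return (p+q)/2,np.linalg.norm(p-q)
def crop(c,x,y,w,h,s,name):
    cv2.imwrite(name,cv2.resize(c[0][y:y+h,x:x+w,::-1],None,fx=s,fy=s,interpolation=cv2.INTER_CUBIC))
def plates(c,roi):
    x,y,w,h=roi; im=c[0][y:y+h,x:x+w].astype(int)
    lo=im.min(2); m=((lo>135)&(im.max(2)-lo<45)).astype(np.uint8)
    m=cv2.morphologyEx(m,cv2.MORPH_CLOSE,np.ones((3,3),np.uint8))
    r=[]
    for k in cv2.findContours(m,cv2.RETR_EXTERNAL,cv2.CHAIN_APPROX_NONE)[0]:
        if cv2.contourArea(k)<120: continue
        mk=np.zeros_like(m); cv2.drawContours(mk,[k],-1,1,-1); M=cv2.moments(mk,True)
        r.append(((M['m10']/M['m00']+x,M['m01']/M['m00']+y),k.reshape(-1,2)+[x,y],M['m00']))
    return r
E
python3 - <<'E'
from h import *
t=cam("top");s=cam("scene")
crop(t,160,165,200,100,4,"pics/tc.png"); crop(s,135,140,190,150,4,"pics/sc.png")
for n,c,roi in (("t",t,(160,165,210,100)),("s",s,(135,140,190,150))):
    for u,k,a in plates(c,roi):
        P=np.array([atz(c,p,.005)[:2] for p in k],np.float32)
        r=cv2.minAreaRect(P); print(n,np.round(u,1),a,atz(c,u,.007).round(4)[:2],np.round(r[0],4),np.round(r[1],3),round(r[2],1))
E
```

```text
t [340.8 237.1] 643.0 [ 0.4209 -0.2412] [ 0.4211 -0.2418] [0.063 0.143] 88.1
t [223.5 232.6] 524.0 [0.4326 0.1995] [0.4326 0.1996] [0.063 0.119] 85.9
t [279.4 216.1] 1562.0 [ 0.4969 -0.0102] [ 0.4978 -0.0101] [0.242 0.092] 11.3
t [181.9 212.7] 1272.0 [0.5056 0.3578] [0.5068 0.3585] [0.066 0.293] 88.7
t [220.3 191. ] 623.0 [0.5895 0.2143] [0.5897 0.2146] [0.063 0.143] 84.5
t [251.7 172. ] 175.0 [0.6628 0.0963] [0.6633 0.0971] [0.028 0.088] 4.2
s [163.3 238.4] 611.0 [ 0.426  -0.2409] [ 0.4219 -0.2393] [0.064 0.145] 89.0
s [232.4 216.6] 390.0 [ 0.5419 -0.0175] [ 0.52   -0.0295] [0.23  0.084] 32.5
s [278.5 210.9] 143.0 [0.6549 0.1088] [0.6531 0.1124] [0.031 0.097] 3.5
s [280.9 189. ] 430.0 [0.5932 0.2147] [0.5895 0.2175] [0.069 0.146] 84.5
s [246.6 173.7] 298.0 [0.4301 0.2057] [0.4296 0.2058] [0.07  0.124] 86.4
s [284.9 163.9] 702.0 [0.515  0.3581] [0.5055 0.3633] [0.076 0.299] 88.6
s [152.2 160.8] 237.0 [0.0652 0.0257] [0.0555 0.0345] [0.079 0.185] 21.1
```

View pics/tc.png

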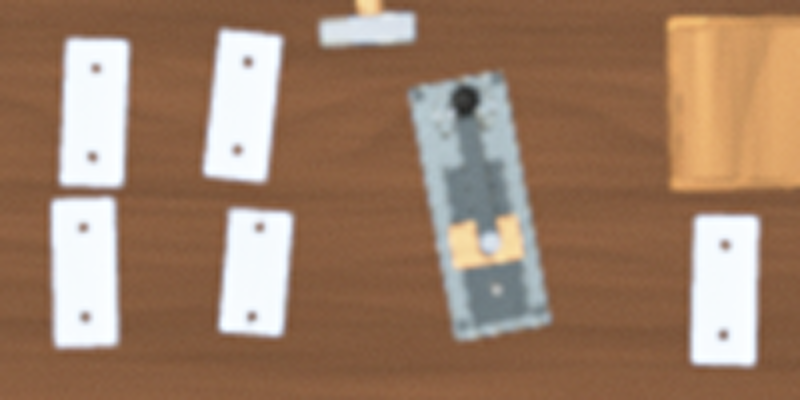

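View pics/sc.png

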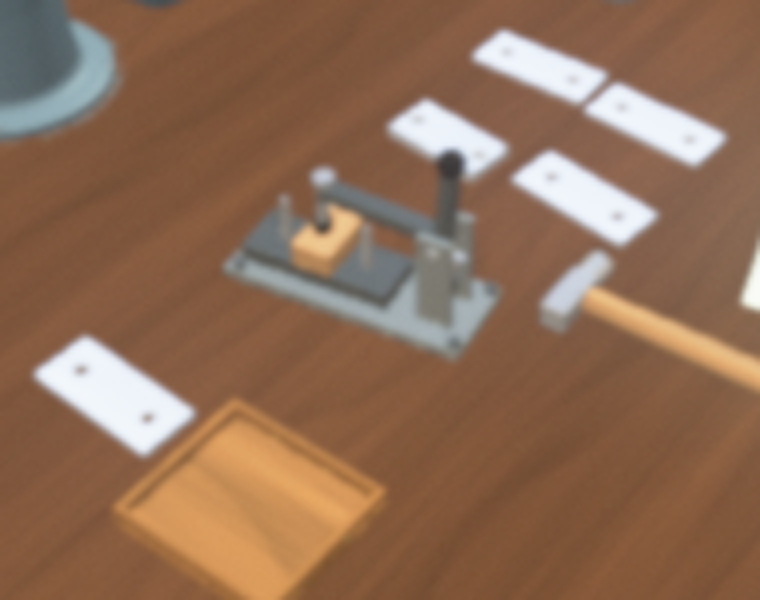

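The crops show the front stud tip at about top (284,237.5) and scene (206,189). The handle ball is at top (276,190), and in the scene the second stud tip is at about (226.5,196). The block sits under the pad at top (281.5,225). I'll triangulate these and check the heights.

```bash
cat >> h.py <<'E'
from scipy.spatial.transform import Rotation as Ro
def plan(p,yaw=None,n=None):
    "tool-frame displacement to reach TCP p with tool-x yaw (tool down), rotation first"
    o=env.get_obs(); q=o["eef_rot"]; R=Ro.from_quat([q[1],q[2],q[3],q[0]])
    rv=np.zeros(3)
    if yaw is not None:
        G=Ro.from_euler('xz',[np.pi,yaw])
        rv=(R.inv()*G).as_rotvec()
    else: G=R
    d=G.inv().apply(np.array(p)-o["position"])
    print("t",round(float(o["clock"]),1),"at",o["position"].round(4),"yaw",round(float(np.arctan2(R.as_matrix()[1,0],R.as_matrix()[0,0])),4),"rot",rv.round(4),"then d",d.round(4),"wid",round(float(o["grip_width"]),4))
E
python3 - <<'E'
from h import *
t=cam("top");s=cam("scene")
pts={"stud1":((284,237.5),(206,189.2)),"ball":((276.2,190),(247.6,180.5))}
for k,(a,b) in pts.items(): print(k,*tri(t,a,s,b))
# base rectangle of fixture
for u,k,a in plates(t,(260,170,50,90)):
    P=np.array([atz(t,p,.012)[:2] for p in k],np.float32); r=cv2.minAreaRect(P); print(np.round(r[0],4),r[1],r[2])
m=cv2.inRange(cv2.cvtColor(t[0],cv2.COLOR_RGB2HSV),(10,150,150),(25,255,255)); m[:, :262]=0;m[:,300:]=0;m[:200]=0;m[250:]=0
M=cv2.moments(m,True);u=(M['m10']/M['m00'],M['m01']/M['m00']);print("block",u,M['m00'],atz(t,u,.056))
# tray by colour
m=cv2.inRange(cv2.cvtColor(t[0],cv2.COLOR_RGB2HSV),(10,120,150),(25,255,255)); m[:, :320]=0;m[:,372:]=0;m[:160]=0;m[216:]=0
c=max(cv2.findContours(m,0,1)[0],key=cv2.contourArea)
P=np.array([atz(t,p[0],.022)[:2] for p in c],np.float32); print("tray",cv2.minAreaRect(P))
for k in [(0.,0,0)]:
  R=Ro.from_euler('z',.197)
E
```

```text
stud1 [ 0.4220041  -0.02373815  0.076135  ] 0.00497687829420084
ball [0.58645032 0.00840522 0.18138823] 0.0052254580545615156
[ 0.4978 -0.01  ] (0.24122823774814606, 0.09194082021713257) 11.272082328796387Traceback (most recent call last):
  File "<stdin>", line 9, in <module>
ZeroDivisionError: float division by zero
```

Checks hold: stud tip 76 mm (78 expected), ball 181 mm, stud-to-ball 167.5 mm. The base centre also gives the same origin to about 1 mm, at (0.4635,-0.0165) with yaw 0.195.

```bash
python3 - <<'E'
from h import *
plan([.552,.001,.30],.195)
t=cam("top")
hsv=cv2.cvtColor(t[0],cv2.COLOR_RGB2HSV)
print(hsv[225,277:287].tolist(),hsv[190,340:346].tolist())
E
```

```text
t 0.3 at [ 0.1462 -0.6332  0.2051] yaw 0.2268 rot [-0.0006 -0.0001  0.0318] then d [ 0.521  -0.5435 -0.0949] wid 0.0943
[[20, 84, 247], [19, 86, 242], [15, 59, 221], [107, 11, 208], [103, 21, 232], [107, 19, 236], [107, 18, 233], [135, 5, 221], [17, 51, 233], [20, 81, 243]] [[15, 136, 217], [15, 135, 213], [15, 132, 212], [15, 135, 204], [15, 135, 204], [15, 136, 201]]
```

Careful with the scale: shifts go in shares of 50 mm and turns go in units of 0.05 rad. That gives: 0.026 m is 0.52, -0.05 m is -1, 0.0318 rad is 0.636.

>>> {"op": "drive_effector", "data": {"segments": [0,0,-0.9,0,0,0.636,0,0,-1,0,0,0,0.52,-0.54,0,0,0,0,0.52,-0.54,0,0,0,0,0.52,-0.54,0,0,0,0,0.52,-0.54,0,0,0,0,0.52,-0.54,0,0,0,0,0.52,-0.54,0,0,0,0,0.52,-0.54,0,0,0,0,0.52,-0.54,0,0,0,0], "jaw": 0}}

```text
clock: 1.35
position: [0.3089, -0.3798, 0.3006]
eef_rot: [0.0, 0.995, 0.097, 0.0]
contact_force: [-0.3, -0.2, 1.0]
grip_width: 0.0175
gripper_force: 0.0
```

>>> {"op": "drive_effector", "data": {"segments": [0.52,-0.54,0,0,0,0,0.52,-0.54,0,0,0,0,0.52,-0.54,0,0,0,0,0.52,-0.54,0,0,0,0,0.52,-0.54,0,0,0,0,0.52,-0.54,0,0,0,0,0.52,-0.54,0,0,0,0,0.52,-0.54,0,0,0,0,0.52,-0.54,0,0,0,0,0.52,-0.54,0,0,0,0]}}

```text
clock: 2.35
position: [0.5117, -0.0644, 0.3006]
eef_rot: [0.0, 0.995, 0.097, 0.0]
contact_force: [-0.7, -0.4, -0.5]
grip_width: 0.0002
gripper_force: 0.0
```

>>> {"op": "drive_effector", "data": {"segments": [0.52,-0.54,0,0,0,0,0.52,-0.54,0,0,0,0,0,0,0,0,0,0,0,0,0,0,0,0]}}

```text
clock: 2.75
position: [0.5516, -0.0024, 0.3003]
eef_rot: [0.0, 0.995, 0.098, -0.0]
contact_force: [-0.4, 0.7, 1.1]
grip_width: 0.0004
gripper_force: 0.0
```

```bash
python3 -c "
from h import *
plan([.552,.001,.15],.195)"
```

```text
t 2.8 at [ 0.5516 -0.0024  0.3003] yaw 0.1965 rot [0.0001 0.0006 0.0015] then d [ 0.001  -0.0032  0.1503] wid 0.0004
```

>>> {"op": "drive_effector", "data": {"segments": [0,-0.06,0.8,0,0,0,0,0,0.8,0,0,0,0,0,0.8,0,0,0,0,0,0.6,0,0,0,0,0,0,0,0,0]}}

```text
clock: 3.25
position: [0.5472, -0.0005, 0.1458]
eef_rot: [-0.001, 0.995, 0.096, -0.005]
contact_force: [-0.1, -0.3, -0.2]
grip_width: 0.0004
gripper_force: 0.0
```

>>> {"op": "drive_effector", "data": {"segments": [0.2,0,0,0,0,0,0.2,0,0,0,0,0,0.2,0,0.04,0,0,0,0.2,0,0.04,0,0,0,0.2,0,0.04,0,0,0,0.2,0,0.04,0,0,0,0.2,0,0.04,0,0,0,0.2,0,0.04,0,0,0,0.2,0,0.02,0,0,0,0.2,0,0,0,0,0]}}

```text
clock: 4.25
position: [0.6505, 0.0197, 0.1379]
eef_rot: [0.0, 0.995, 0.097, 0.001]
contact_force: [0.1, -0.7, 0.9]
grip_width: 0.0006
gripper_force: 0.0
```

>>> {"op": "drive_effector", "data": {"segments": [0,0,0,0,0,0,0,0,0,0,0,0,0,0,-0.6,0,0,0,0,0,-0.8,0,0,0,0,0,-1,0,0,0,0,0,-1,0,0,0,0,0,-0.4,0,0,0,0,0,0,0,0,0], "jaw": 0.094}}

```text
clock: 5.05
position: [0.6506, 0.0192, 0.3327]
eef_rot: [0.001, 0.995, 0.097, 0.004]
contact_force: [-0.0, 0.4, 0.7]
grip_width: 0.061
gripper_force: 0.0
```

```bash
python3 - <<'E'
from h import *
t=cam("top");s=cam("scene")
a=cv2.resize(t[0][165:265,230:330],None,fx=4,fy=4,interpolation=cv2.INTER_CUBIC);b=cv2.resize(s[0][150:250,180:280],None,fx=4,fy=4,interpolation=cv2.INTER_CUBIC)
cv2.imwrite("pics/p1.png",np.hstack([a,b])[:,:,::-1])
E
```

```text
(no output)
```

View pics/p1.png

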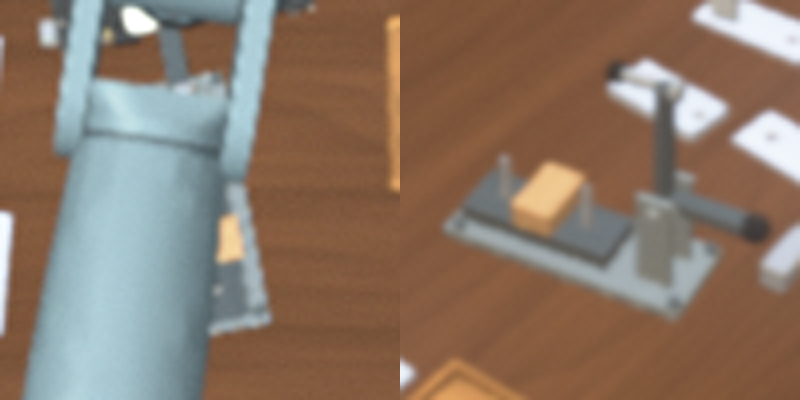

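The arm stands back: the bar is upright at right panel (665,140) and the handle level at (755,225). The block is on the bed at (548,195) in that panel. The robot hides the top view, so I'll move it aside and measure the fixture, block and tray.

>>> {"op": "drive_effector", "data": {"segments": [-0.6,0.6,0,0,0,0,-0.6,0.6,0,0,0,0,-0.6,0.6,0,0,0,0,-0.6,0.6,0,0,0,0,-0.6,0.6,0,0,0,0,-0.6,0.6,0,0,0,0,0,0.6,0,0,0,0,0,0.6,0,0,0,0,0,0,0,0,0,0]}}

```text
clock: 6.05
position: [0.5177, -0.2529, 0.3235]
eef_rot: [-0.002, 0.995, 0.095, -0.002]
contact_force: [-0.1, 0.5, 0.2]
grip_width: 0.0938
gripper_force: 0.0
```

```bash
python3 - <<'E'
from h import *
t=cam("top");s=cam("scene")
a=cv2.resize(t[0][190:250,250:310],None,fx=10,fy=10,interpolation=cv2.INTER_CUBIC)
cv2.imwrite("pics/p2.png",a[:,:,::-1])
for n,c,roi in (("t",t,(262,195,38,55)),("s",s,(190,170,70,45))):
    x,y,w,h=roi; hsv=cv2.cvtColor(c[0][y:y+h,x:x+w],cv2.COLOR_RGB2HSV); m=cv2.inRange(hsv,(10,60,190),(26,255,255))
    k=max(cv2.findContours(m,0,1)[0],key=cv2.contourArea)
    P=np.array([atz(c,p[0]+np.array([x,y]),.056)[:2] for p in k],np.float32); print(n,"block",cv2.contourArea(k),cv2.minAreaRect(P))
hsv=cv2.cvtColor(t[0],cv2.COLOR_RGB2HSV)
m=cv2.inRange(hsv,(10,110,185),(25,255,255)); m[:, :320]=0;m[:,372:]=0;m[:160]=0;m[216:]=0
k=max(cv2.findContours(m,0,1)[0],key=cv2.contourArea)
P=np.array([atz(t,p[0],.022)[:2] for p in k],np.float32); print("tray",cv2.minAreaRect(P))
plan([.5,-.2,.3])
E
```

```text
t block 167.0 ((0.464590847492218, -0.01491883397102356), (0.04070807993412018, 0.06242556497454643), 10.126203536987305)
s block 130.0 ((0.46732863783836365, -0.016075648367404938), (0.04089708626270294, 0.06979908049106598), 12.172004699707031)
tray ((0.5975857377052307, -0.25590720772743225), (0.15730386972427368, 0.1380339413881302), 0.6650638580322266)
t 6.2 at [ 0.5182 -0.2504  0.3245] yaw 0.1941 rot [0. 0. 0.] then d [-0.008  -0.0528  0.0247] wid 0.0939
```

View pics/p2.png

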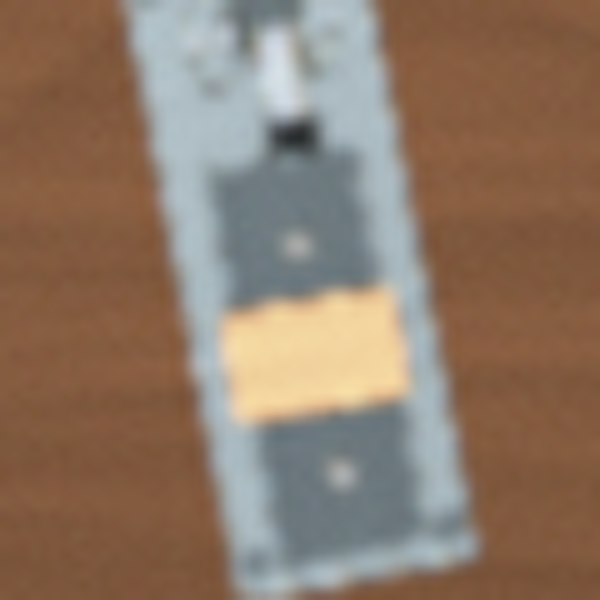

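The block is on the bed at panel (315,355), between the studs at (296,245) and (341,475), and the retracted pad is at (293,135). Now I'll measure the studs in both views and plan the block grasp.

```bash
python3 - <<'E'
from h import *
t=cam("top")
def spot(c,u,r=2):
    g=cv2.resize(c[0][:,:,:].astype(np.float32).mean(2),None,fx=1,fy=1)
    x0,y0=int(round(u[0])),int(round(u[1])); w=g[y0-r:y0+r+1,x0-r:x0+r+1]; w=np.clip(w-np.percentile(w,50),0,None)
    yy,xx=np.mgrid[y0-r:y0+r+1,x0-r:x0+r+1]; return (w*xx).sum()/w.sum(),(w*yy).sum()/w.sum()
A=[spot(t,(279.15,214.05)),spot(t,(283.65,237.05))]
P=[atz(t,a,.077)[:2] for a in A]; d=P[0]-P[1]
print(A,P,"len",np.linalg.norm(d),"yaw",np.arctan2(d[1],d[0]),"mid",(P[0]+P[1])/2)
plan([.465,-.0158,.20],.195)
E
```

```text
[(np.float64(279.22416538531627), np.float64(214.06677263157835)), (np.float64(283.72447546851146), np.float64(236.97902104528242))] [array([ 0.50421869, -0.00740692]), array([ 0.42207878, -0.02439741])] len 0.08387873632267866 yaw 0.2039715228457167 mid [ 0.46314873 -0.01590217]
t 6.2 at [ 0.5184 -0.2499  0.3252] yaw 0.1951 rot [-0.0031  0.0024  0.0001] then d [-0.0071 -0.24    0.1252] wid 0.0942
```

>>> {"op": "drive_effector", "data": {"segments": [-0.14,-0.8,0.4,0,0,0,0,-0.8,0.4,0,0,0,0,-0.8,0.4,0,0,0,0,-0.8,0.4,0,0,0,0,-0.8,0.4,0,0,0,0,-0.8,0.4,0,0,0,0,0,0,0,0,0]}}

```text
clock: 6.9
position: [0.4621, -0.0117, 0.2036]
eef_rot: [-0.002, 0.995, 0.101, -0.003]
contact_force: [-0.5, -0.1, 0.2]
grip_width: 0.094
gripper_force: 0.0
```

```bash
python3 -c "
from h import *
plan([.465,-.0158,.034],.2)"
```

```text
t 6.9 at [ 0.4621 -0.0117  0.2036] yaw 0.2018 rot [-0.0041  0.006   0.0018] then d [0.0021 0.0046 0.1696] wid 0.094
```

In the tool's units: 0.04 m is 0.8, 0.03 m is 0.6.

>>> {"op": "drive_effector", "data": {"segments": [0,0,0.8,0,0,0,0,0,0.8,0,0,0,0,0,0.6,0,0,0,0,0,0,0,0,0,0,0,0,0,0,0,0,0,0,0,0,0]}}

```text
clock: 7.5
position: [0.4674, -0.0173, 0.0997]
eef_rot: [0.001, 0.995, 0.097, 0.002]
contact_force: [0.1, 0.4, 0.5]
grip_width: 0.0939
gripper_force: 0.0
```

```bash
python3 -c "
from h import *
plan([.465,-.0158,.034],.2)"
```

```text
t 7.5 at [ 0.4674 -0.0173  0.0997] yaw 0.1951 rot [ 0.0018 -0.0035 -0.0049] then d [-0.0021 -0.0019  0.0657] wid 0.0939
```

>>> {"op": "drive_effector", "data": {"segments": [-0.04,-0.04,0.5,0,0,-0.1,0,0,0.5,0,0,0,0,0,0.31,0,0,0,0,0,0,0,0,0,0,0,0,0,0,0,0,0,0,0,0,0]}}

```text
clock: 8.1
position: [0.4651, -0.0156, 0.0339]
eef_rot: [0.001, 0.995, 0.1, 0.002]
contact_force: [0.1, 0.3, 0.6]
grip_width: 0.094
gripper_force: 0.0
```

>>> {"op": "drive_effector", "data": {"segments": [0,0,0,0,0,0,0,0,0,0,0,0,0,0,0,0,0,0,0,0,0,0,0,0,0,0,0,0,0,0,0,0,0,0,0,0], "jaw": 0.05, "clamp_n": 20}}

```text
clock: 8.7
position: [0.4635, -0.0152, 0.0321]
eef_rot: [-0.0, 0.995, 0.1, 0.0]
contact_force: [-0.9, -1.2, 1.4]
grip_width: 0.0641
gripper_force: 19.9
```

```bash
python3 -c "
from h import *
plan([.5976,-.2559,.16],.2)"
```

```text
t 8.7 at [ 0.4635 -0.0152  0.0321] yaw 0.2 rot [-0. -0.  0.] then d [ 0.0836  0.2626 -0.1279] wid 0.0641
```

In the tool's units: -0.05 m is -1, 0.04 m is 0.8.

>>> {"op": "drive_effector", "data": {"segments": [0,0,-0.6,0,0,0,0,0,-1,0,0,0,0,0,-1,0,0,0,0,0.8,0,0,0,0,0,0.8,0,0,0,0,0,0.8,0,0,0,0,0.4,0.8,0,0,0,0,0.4,0.8,0,0,0,0,0.4,0.8,0,0,0,0,0.48,0.44,0,0,0,0]}}

```text
clock: 9.7
position: [0.5983, -0.2582, 0.1613]
eef_rot: [0.0, 0.995, 0.099, -0.0]
contact_force: [0.2, -0.6, -0.5]
grip_width: 0.0639
gripper_force: 19.9
```

>>> {"op": "drive_effector", "data": {"segments": [0,0,0.8,0,0,0,0,0,0.8,0,0,0,0,0,0,0,0,0,0,0,0,0,0,0,0,0,0,0,0,0]}}

```text
clock: 10.2
position: [0.5992, -0.2561, 0.0846]
eef_rot: [0.001, 0.995, 0.1, 0.002]
contact_force: [0.2, -0.1, -0.1]
grip_width: 0.0639
gripper_force: 19.9
```

```bash
python3 -c "
from h import *
plan([.5976,-.2559,.013],.2)"
```

```text
t 10.2 at [ 0.5992 -0.2561  0.0846] yaw 0.2001 rot [ 0.0028 -0.0029  0.0001] then d [-0.0015 -0.0005  0.0716] wid 0.0639
```

>>> {"op": "drive_effector", "data": {"segments": [0,0,0.6,0,0,0,0,0,0.4,0,0,0,0,0,0.24,0,0,0,0,0,0.1,0,0,0,0,0,0.08,0,0,0,0,0,0,0,0,0,0,0,0,0,0,0]}}

```text
clock: 10.9
position: [0.5985, -0.2557, 0.0121]
eef_rot: [0.001, 0.995, 0.1, 0.001]
contact_force: [-0.5, -0.3, -0.7]
grip_width: 0.0642
gripper_force: 2.0
```

>>> {"op": "drive_effector", "data": {"segments": [0,0,0,0,0,0,0,0,0,0,0,0,0,0,0,0,0,0,0,0,-0.4,0,0,0,0,0,-0.8,0,0,0,0,0,-0.8,0,0,0,0,0,-0.8,0,0,0,0,0,-0.8,0,0,0,0,-0.6,0,0,0,0,0,0,0,0,0,0], "jaw": 0.078}}

```text
clock: 11.9
position: [0.5923, -0.2242, 0.193]
eef_rot: [0.001, 0.995, 0.101, 0.001]
contact_force: [-0.4, 0.4, -0.3]
grip_width: 0.0783
gripper_force: 0.0
```

```bash
cat >> h.py <<'E'
def holes(c,u0,zt,R=22):
    "dark hole centres of a white plate near pixel u0, on plane zt -> world"
    x0,y0=int(u0[0]),int(u0[1]); g=c[0].astype(np.float32).mean(2)
    x1,y1=max(x0-R,0),max(y0-R,0); w=g[y1:y0+R,x1:x0+R]
    return x1,y1,w
def platepose(c,roi,zt,zb=0.0):
    "plate outline: moments centroid at mid height and minAreaRect yaw"
    out=[]
    for u,k,a in plates(c,roi):
        P=np.array([atz(c,p,zt)[:2] for p in k],np.float32); r=cv2.minAreaRect(P)
        B=cv2.boxPoints(r); e=[B[1]-B[0],B[2]-B[1]]; e=max(e,key=np.linalg.norm); yaw=np.arctan2(e[1],e[0])
        yaw=(yaw+np.pi/2)%np.pi-np.pi/2
        # holes: local dark minima inside the contour
        m=np.zeros(c[0].shape[:2],np.uint8); cv2.drawContours(m,[k.reshape(-1,1,2)],-1,1,-1); m=cv2.erode(m,np.ones((5,5),np.uint8))
        g=c[0].astype(np.float32).mean(2); lv=np.median(g[m>0]); d=np.clip(lv-12-g,0,None)*m
        n,lab,st,ce=cv2.connectedComponentsWithStats((d>0).astype(np.uint8))
        H=[]
        for i in range(1,n):
            w=d*(lab==i); yy,xx=np.nonzero(w); ww=w[yy,xx]
            if ww.sum()>40: H.append((ww.sum(),atz(c,((ww*xx).sum()/ww.sum(),(ww*yy).sum()/ww.sum()),zt)[:2]))
        H=[h[1] for h in sorted(H,key=lambda h:-h[0])[:2]]
        hm=None
        if len(H)==2:
            v=H[0]-H[1]; hm=((H[0]+H[1])/2,np.linalg.norm(v),(np.arctan2(v[1],v[0])+np.pi/2)%np.pi-np.pi/2)
        out.append((np.array(r[0]),r[1],yaw,hm,a))
        print("rect",np.round(r[0],4),np.round(sorted(r[1]),3),"yaw",round(float(yaw),3),"holes",None if hm is None else (hm[0].round(4),round(float(hm[1]),4),round(float(hm[2]),3)))
    return out
E
python3 - <<'E'
from h import *
t=cam("top");s=cam("scene")
print("top");platepose(t,(160,165,85,100),.007);platepose(t,(318,215,50,50),.007)
print("scene");platepose(s,(220,140,105,70),.007);platepose(s,(135,215,60,50),.007)
a=cv2.resize(t[0][150:270,150:390],None,fx=3,fy=3);b=cv2.resize(s[0][140:320,120:340],None,fx=2,fy=2)
cv2.imwrite("pics/p3.png",t[0][:,:,::-1]); 
plan([.5,-.2,.2])
E
```

```text
top
rect [0.4329 0.1994] [0.063 0.118] yaw -0.07 holes (array([0.4329, 0.1996]), 0.0842, -0.072)
rect [0.5068 0.3581] [0.066 0.292] yaw -0.023 holes (array([0.4474, 0.3597]), 0.1176, 0.005)
rect [0.5895 0.2143] [0.062 0.142] yaw -0.1 holes (array([0.5893, 0.2145]), 0.0838, -0.102)
rect [ 0.431  -0.2286] [0.125 0.26 ] yaw -0.765 holes None
scene
rect [0.5905 0.2151] [0.068 0.146] yaw -0.096 holes (array([0.5905, 0.216 ]), 0.0841, -0.096)
rect [0.4303 0.2037] [0.07  0.126] yaw -0.069 holes None
rect [0.5067 0.361 ] [0.075 0.298] yaw -0.025 holes (array([0.5658, 0.3577]), 0.1185, -0.04)
rect [ 0.4234 -0.2402] [0.063 0.145] yaw -0.018 holes (array([ 0.4237, -0.2402]), 0.0842, -0.022)
t 12.0 at [ 0.5915 -0.2256  0.1906] yaw 0.2008 rot [0. 0. 0.] then d [-0.0846 -0.0433 -0.0094] wid 0.0779
```

View pics/p3.png

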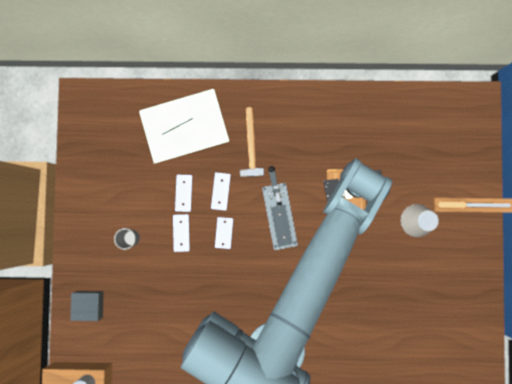

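The robot is clear of the left plates. The block was placed, the arm is back at (271,175), and both studs are visible. The right plate is hidden, so I'll take its top measurement from the first stored image.

```bash
sed -i 's/^    m=cv2.morphologyEx.*$//' h.py; python3 - <<'E'
from h import *
t=cam("top");s=cam("scene"); print("left"); platepose(t,(160,165,85,100),.007)
t0=(cv2.imread("pics/top0.png")[:,:,::-1],t[1],t[2]); print("right"); platepose(t0,(318,215,50,50),.007); platepose(s,(135,215,60,50),.007)
plan([.4225,-.2408,.12],-.025)
crop(s,135,215,130,110,4,"pics/p4.png")
E
```

```text
left
rect [0.4327 0.1994] [0.063 0.119] yaw -0.067 holes (array([0.4329, 0.1996]), 0.0842, -0.072)
rect [0.4311 0.3598] [0.06 0.14] yaw 0.021 holes (array([0.4306, 0.3613]), 0.0842, 0.044)
rect [0.582  0.3547] [0.063 0.141] yaw -0.021 holes (array([0.5814, 0.3549]), 0.084, -0.019)
rect [0.5893 0.2143] [0.062 0.142] yaw -0.1 holes (array([0.5893, 0.2145]), 0.0839, -0.102)
right
rect [ 0.4212 -0.2415] [0.063 0.143] yaw -0.032 holes (array([ 0.4214, -0.2407]), 0.084, -0.019)
rect [ 0.4234 -0.2402] [0.063 0.145] yaw -0.018 holes (array([ 0.4237, -0.2402]), 0.0842, -0.023)
t 12.1 at [ 0.5914 -0.2262  0.1899] yaw 0.1997 rot [-0.0008  0.0014  0.2247] then d [-0.1685  0.0189  0.0699] wid 0.0781
```

View pics/p4.png

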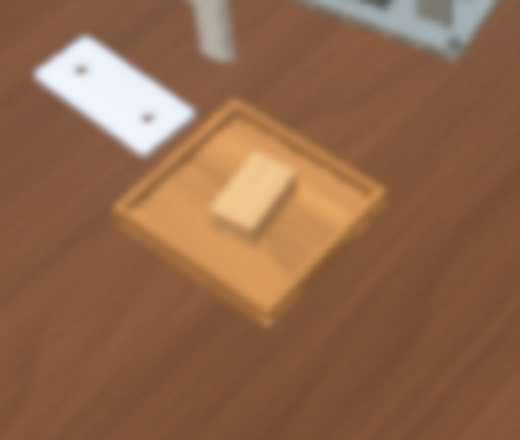

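The block lies flat in the middle of the tray, at panel (253,195). Now the right plate.

In the tool's units: -0.02 m is -0.4, 0.02 m is 0.4, 0.11 rad is 2.2.

>>> {"op": "drive_effector", "data": {"segments": [-0.4,0,0,0,0,2.2,-0.6,0,0,0,0,2.2,-0.6,0.1,0.2,0,0,0,-0.6,0.1,0.2,0,0,0,-0.6,0.1,0.4,0,0,0,-0.56,0.08,0.6,0,0,0,0,0,0,0,0,0,0,0,0,0,0,0,0,0,0,0,0,0], "jaw": 0.085}}

```text
clock: 13.0
position: [0.4255, -0.2503, 0.1223]
eef_rot: [0.001, 1.0, -0.01, 0.001]
contact_force: [0.8, 0.1, 0.3]
grip_width: 0.0848
gripper_force: 0.0
```

```bash
python3 -c "
from h import *
plan([.4214,-.2407,.0025],-.02)"
```

```text
t 13.0 at [ 0.4255 -0.2503  0.1223] yaw -0.02 rot [ 0.0017 -0.0021  0.    ] then d [-0.0043 -0.0095  0.1198] wid 0.0848
```

In the tool's units: 0.04 m is 0.8, 0.03 m is 0.6.

>>> {"op": "drive_effector", "data": {"segments": [-0.08,-0.19,0.6,0,0,0,0,0,0.8,0,0,0,0,0,0.6,0,0,0,0,0,0.2,0,0,0,0,0,0,0,0,0,0,0,0,0,0,0,0,0,0,0,0,0,0,0,0,0,0,0]}}

```text
clock: 13.8
position: [0.4213, -0.2405, 0.0125]
eef_rot: [0.001, 1.0, -0.01, 0.001]
contact_force: [0.0, 0.3, 0.1]
grip_width: 0.0851
gripper_force: 0.0
```

```bash
python3 -c "
from h import *
for i in range(4): plan([.4214,-.2407,.0025],-.02); env.read_camera('top')"
```

```text
t 13.8 at [ 0.4213 -0.2405  0.0125] yaw -0.0199 rot [ 0.0021 -0.0023  0.0001] then d [0.0001 0.0002 0.01  ] wid 0.0851
t 13.8 at [ 0.421  -0.2403  0.0122] yaw -0.0199 rot [ 0.0016 -0.0018  0.0001] then d [0.0004 0.0004 0.0097] wid 0.0849
t 13.9 at [ 0.4208 -0.2401  0.0119] yaw -0.02 rot [ 0.0013 -0.0014 -0.    ] then d [0.0007 0.0006 0.0094] wid 0.0849
t 13.9 at [ 0.4206 -0.24    0.0117] yaw -0.0201 rot [ 0.0009 -0.0011 -0.0001] then d [0.0008 0.0007 0.0092] wid 0.0848
```

In the tool's units: 0.005 m is 0.1, 0.0035 m is 0.07.

>>> {"op": "drive_effector", "data": {"segments": [0.02,0.016,0.1,0,0,0,0,0,0.07,0,0,0,0,0,0,0,0,0,0,0,0,0,0,0,0,0,0,0,0,0,0,0,0,0,0,0,0,0,0,0,0,0,0,0,0,0,0,0]}}

```text
clock: 14.8
position: [0.4212, -0.2405, 0.0025]
eef_rot: [0.0, 1.0, -0.01, 0.0]
contact_force: [-0.7, 1.0, 1.2]
grip_width: 0.0853
gripper_force: 0.0
```

>>> {"op": "drive_effector", "data": {"segments": [0,0,0,0,0,0,0,0,0,0,0,0,0,0,0,0,0,0,0,0,0,0,0,0,0,0,0,0,0,0,0,0,0,0,0,0], "jaw": 0.045, "clamp_n": 30}}

```text
clock: 15.4
position: [0.4212, -0.2404, 0.0025]
eef_rot: [0.0, 1.0, -0.01, -0.0]
contact_force: [0.5, -0.4, -0.3]
grip_width: 0.0556
gripper_force: 30.0
```

>>> {"op": "drive_effector", "data": {"segments": [0,0,-0.4,0,0,0,0,0,-0.8,0,0,0,0,0,-0.8,0,0,0,0,0,-0.4,0,0,0,0,0,0,0,0,0,0,0,0,0,0,0,0,0,0,0,0,0]}}

```text
clock: 16.1
position: [0.42, -0.2394, 0.1203]
eef_rot: [-0.001, 1.0, -0.01, -0.001]
contact_force: [-0.3, 0.4, -2.4]
grip_width: 0.0553
gripper_force: 30.0
```

```bash
python3 -c "
from h import *
plan([.4631,-.0159,.12],.2)"
```

```text
t 16.1 at [ 0.42   -0.2394  0.1203] yaw -0.0201 rot [-0.003   0.0026 -0.2201] then d [ 0.0866 -0.2104  0.0003] wid 0.0553
```

In the tool's units: -0.035 m is -0.7, -0.03 m is -0.6, -0.11 rad is -2.2.

>>> {"op": "drive_effector", "data": {"segments": [0.4,0,0,0,0,-2.2,0.6,0,0,0,0,-2.2,0.6,-0.2,0,0,0,0,0.12,-0.6,0,0,0,0,0,-0.7,0,0,0,0,0,-0.7,0,0,0,0,0,-0.7,0,0,0,0,0,-0.7,0,0,0,0,0,-0.6,0,0,0,0,0,0,0,0,0,0]}}

```text
clock: 17.1
position: [0.4622, -0.0221, 0.1201]
eef_rot: [-0.001, 0.995, 0.102, -0.002]
contact_force: [-0.3, -0.2, -2.7]
grip_width: 0.0553
gripper_force: 30.0
```

>>> {"op": "drive_effector", "data": {"segments": [0,0,0,0,0,0,0,0,0,0,0,0,0,0,0,0,0,0,0,0,0,0,0,0,0,0,0,0,0,0]}}

```text
clock: 17.6
position: [0.4647, -0.0257, 0.1224]
eef_rot: [-0.0, 0.995, 0.099, -0.0]
contact_force: [0.0, 0.9, -1.1]
grip_width: 0.0553
gripper_force: 30.0
```

```bash
python3 - <<'E'
from h import *
plan([.4631,-.0159,.09],.2)
s=cam("scene");t=cam("top")
a=cv2.resize(t[0][180:260,250:330],None,fx=5,fy=5,interpolation=cv2.INTER_CUBIC);b=cv2.resize(s[0][160:240,185:265],None,fx=5,fy=5,interpolation=cv2.INTER_CUBIC)
cv2.imwrite("pics/p5.png",np.hstack([a,b])[:,:,::-1])
E
```

```text
t 17.6 at [ 0.4647 -0.0257  0.1224] yaw 0.199 rot [-0.0001  0.0001 -0.001 ] then d [ 0.0004 -0.0099  0.0324] wid 0.0553
```

View pics/p5.png

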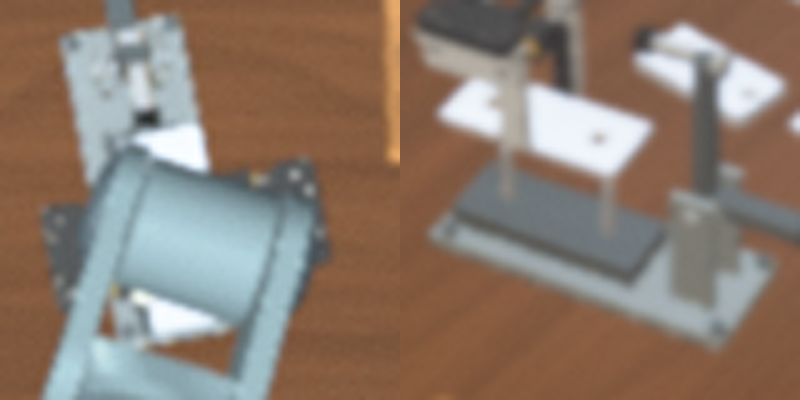

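The plate hangs level over the studs, with its holes at right panel (494,103) and (598,138). It needs about 10 mm more sideways. I'll correct that and come down to just above the tips.

>>> {"op": "drive_effector", "data": {"segments": [0.008,-0.198,0,0,0,-0.02,0,0,0.2,0,0,0,0,0,0.2,0,0,0,0,0,0.2,0,0,0,0,0,0.12,0,0,0,0,0,0,0,0,0,0,0,0,0,0,0,0,0,0,0,0,0,0,0,0,0,0,0,0,0,0,0,0,0]}}

```text
clock: 18.7
position: [0.4633, -0.0155, 0.0868]
eef_rot: [0.0, 0.995, 0.1, 0.0]
contact_force: [0.2, 1.0, -1.4]
grip_width: 0.0556
gripper_force: 30.0
```

```bash
python3 - <<'E'
from h import *
s=cam("scene")
plan([.4631,-.0159,.032],.2)
z=env.get_obs()["position"][2]+.0045
platepose(s,(180,160,80,50),z)
E
```

```text
t 18.8 at [ 0.4632 -0.0154  0.0868] yaw 0.201 rot [ 0.0003 -0.0006  0.001 ] then d [-0.0002  0.0004  0.0548] wid 0.0555
rect [ 0.4429 -0.0193] [0.073 0.19 ] yaw 0.148 holes (array([ 0.4706, -0.0121]), 0.0731, 0.161)
rect [0.495  0.1217] [0.064 0.115] yaw -0.069 holes None
```

Careful with the scale: shifts go in shares of 50 mm and turns go in units of 0.05 rad. That gives: 0.004 m is 0.08.

>>> {"op": "drive_effector", "data": {"segments": [0,0,0.08,0,0,0,0,0,0.08,0,0,0,0,0,0.08,0,0,0,0,0,0.08,0,0,0,0,0,0.08,0,0,0,0,0,0,0,0,0,0,0,0,0,0,0,0,0,0,0,0,0]}}

```text
clock: 19.55
position: [0.4629, -0.0156, 0.0664]
eef_rot: [0.0, 0.995, 0.1, -0.0]
contact_force: [1.5, -2.1, -3.9]
grip_width: 0.0554
gripper_force: 30.0
```

>>> {"op": "drive_effector", "data": {"segments": [0,0,0.1,0,0,0,0,0,0.1,0,0,0,0,0,0.1,0,0,0,0,0,0.1,0,0,0,0,0,0.1,0,0,0,0,0,0,0,0,0,0,0,0,0,0,0,0,0,0,0,0,0]}}

```text
clock: 20.35
position: [0.4629, -0.0155, 0.0413]
eef_rot: [0.0, 0.995, 0.1, -0.0]
contact_force: [1.1, -4.5, -4.1]
grip_width: 0.0554
gripper_force: 30.0
```

```bash
python3 -c "
from h import *
plan([.4631,-.0159,.0325],.2)"
```

```text
t 20.4 at [ 0.4629 -0.0155  0.0413] yaw 0.2011 rot [0.0002 0.0002 0.0011] then d [0.0001 0.0005 0.0088] wid 0.0554
```

In the tool's units: 0.003 m is 0.06, 0.002 m is 0.04.

>>> {"op": "drive_effector", "data": {"segments": [0,0.014,0.06,0,0,0,0,0,0.06,0,0,0,0,0,0.04,0,0,0,0,0,0,0,0,0,0,0,0,0,0,0,0,0,0,0,0,0]}}

```text
clock: 20.95
position: [0.463, -0.0159, 0.0334]
eef_rot: [-0.0, 0.995, 0.1, -0.0]
contact_force: [0.6, 0.2, -2.2]
grip_width: 0.0554
gripper_force: 30.0
```

>>> {"op": "drive_effector", "data": {"segments": [0,0,0,0,0,0,0,0,0,0,0,0,0,0,0,0,0,0], "jaw": 0.062}}

```text
clock: 21.25
position: [0.4634, -0.0161, 0.0337]
eef_rot: [0.0, 0.995, 0.1, 0.0]
contact_force: [-0.3, -0.7, 0.2]
grip_width: 0.0621
gripper_force: 0.0
```

>>> {"op": "drive_effector", "data": {"segments": [0,0,-0.4,0,0,0,0,0,-0.8,0,0,0,0,0,-0.8,0,0,0,0,0,-0.4,0,0,0,0,0.8,0,0,0,0,0,0.8,0,0,0,0,0,0.8,0,0,0,0,0,0.8,0,0,0,0,0,0,0,0,0,0,0,0,0,0,0,0], "jaw": 0.085}}

```text
clock: 22.25
position: [0.4949, -0.1731, 0.1533]
eef_rot: [-0.0, 0.995, 0.1, -0.0]
contact_force: [0.2, 1.6, 0.1]
grip_width: 0.0853
gripper_force: 0.0
```

```bash
python3 - <<'E'
from h import *
s=cam("scene");t=cam("top")
a=cv2.resize(t[0][180:260,250:330],None,fx=5,fy=5,interpolation=cv2.INTER_CUBIC);b=cv2.resize(s[0][160:240,185:265],None,fx=5,fy=5,interpolation=cv2.INTER_CUBIC)
cv2.imwrite("pics/p6.png",np.hstack([a,b])[:,:,::-1])
print('t');platepose(t,(262,195,38,55),.037);platepose(t,(160,165,85,100),.007); print('s');platepose(s,(190,160,65,60),.037)
plan([.433,.2,.12])
E
```

```text
t
rect [ 0.4822 -0.0122] [0.09  0.206] yaw 0.197 holes (array([ 0.5072, -0.007 ]), 0.0048, 0.094)
rect [0.4329 0.1994] [0.063 0.118] yaw -0.067 holes (array([0.4329, 0.1997]), 0.0842, -0.072)
rect [0.4311 0.3598] [0.06 0.14] yaw 0.021 holes (array([0.4306, 0.3612]), 0.0842, 0.043)
rect [0.582  0.3547] [0.063 0.142] yaw -0.022 holes (array([0.5814, 0.3549]), 0.084, -0.019)
rect [0.5895 0.2143] [0.062 0.142] yaw -0.1 holes (array([0.5893, 0.2145]), 0.0838, -0.101)
s
rect [ 0.5112 -0.0579] [0.051 0.168] yaw 0.528 holes None
rect [ 0.4649 -0.0156] [0.068 0.147] yaw 0.201 holes (array([ 0.4581, -0.0082]), 0.0854, 0.191)
rect [0.453  0.1734] [0.067 0.122] yaw -0.101 holes None
t 22.4 at [ 0.4948 -0.1718  0.1532] yaw 0.2018 rot [0. 0. 0.] then d [ 0.014  -0.3766  0.0335] wid 0.0849
```

View pics/p6.png

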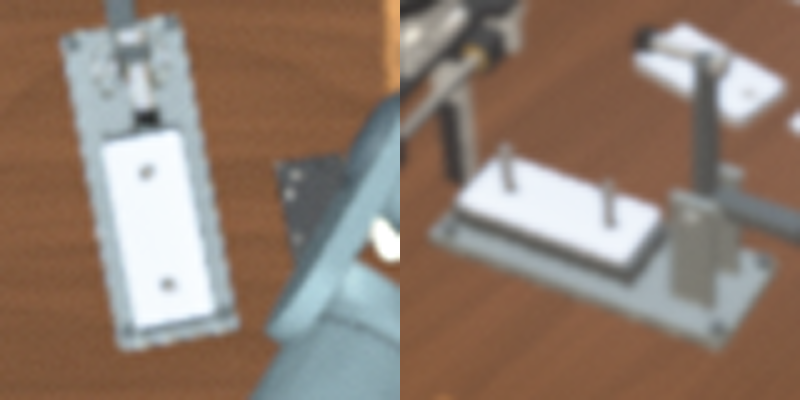

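The plate lies flat on the bed with the studs through both holes, at left panel (147,171) and (167,284). Next is the plate at (0.589,0.2145).

In the tool's units: -0.045 m is -0.9, 0.04 m is 0.8, 0.1 rad is 2.

>>> {"op": "drive_effector", "data": {"segments": [0,-0.9,0,0,0,0,0,-0.9,0,0,0,0,0,-0.9,0,0,0,0,0,-0.9,0,0,0,0,0,-0.9,0,0,0,0,0,-0.9,0,0,0,0,0,-0.9,0,0,0,0,0.4,-0.9,0,0,0,2,0.6,0,0,0,0,2,0.8,0,0,0,0,2]}}

```text
clock: 23.35
position: [0.5112, 0.1905, 0.1535]
eef_rot: [-0.0, 0.999, -0.048, -0.0]
contact_force: [0.1, -0.9, 1.1]
grip_width: 0.0848
gripper_force: 0.0
```

>>> {"op": "drive_effector", "data": {"segments": [0.6,0,0,0,0,0,0.6,0,0,0,0,0,0,0,0.4,0,0,0,0,0,0.6,0,0,0,0,0,0.6,0,0,0,0,0,0,0,0,0,0,0,0,0,0,0,0,0,0,0,0,0]}}

```text
clock: 24.15
position: [0.5734, 0.1818, 0.0756]
eef_rot: [-0.0, 0.999, -0.049, 0.002]
contact_force: [0.4, -0.5, 0.4]
grip_width: 0.0852
gripper_force: 0.0
```

```bash
python3 - <<'E'
from h import *
plan([.5893,.2145,.0125],-.102)
E
```

```text
t 24.1 at [0.5734 0.1818 0.0756] yaw -0.0981 rot [-0.0007 -0.0032  0.0039] then d [ 0.0125 -0.0342  0.0631] wid 0.0852
```

>>> {"op": "drive_effector", "data": {"segments": [0.25,-0.68,0,0,0,0.08,0,0,0.4,0,0,0,0,0,0.5,0,0,0,0,0,0.34,0,0,0,0,0,0,0,0,0,0,0,0,0,0,0,0,0,0,0,0,0,0,0,0,0,0,0]}}

```text
clock: 24.95
position: [0.5893, 0.2138, 0.013]
eef_rot: [-0.0, 0.999, -0.052, 0.001]
contact_force: [-0.4, -1.0, 0.7]
grip_width: 0.0853
gripper_force: 0.0
```

```bash
python3 - <<'E'
from h import *
plan([.5893,.2145,.0025],-.102)
E
```

```text
t 24.9 at [0.5893 0.2138 0.013 ] yaw -0.1031 rot [-0.0007 -0.0024 -0.0011] then d [-0.     -0.0007  0.0105] wid 0.0853
```

In the tool's units: 0.005 m is 0.1, 0.0045 m is 0.09.

>>> {"op": "drive_effector", "data": {"segments": [0,-0.01,0.1,0,0,0,0,0,0.09,0,0,0,0,0,0,0,0,0,0,0,0,0,0,0,0,0,0,0,0,0,0,0,0,0,0,0,0,0,0,0,0,0]}}

```text
clock: 25.65
position: [0.5884, 0.2142, 0.0021]
eef_rot: [-0.0, 0.999, -0.051, 0.0]
contact_force: [-0.2, -0.4, 0.5]
grip_width: 0.0851
gripper_force: 0.0
```

>>> {"op": "drive_effector", "data": {"segments": [0,0,0,0,0,0,0,0,0,0,0,0,0,0,0,0,0,0,0,0,0,0,0,0,0,0,0,0,0,0], "jaw": 0.045, "clamp_n": 30}}

```text
clock: 26.15
position: [0.5882, 0.2142, 0.002]
eef_rot: [-0.0, 0.999, -0.051, 0.0]
contact_force: [-0.4, -0.6, 0.4]
grip_width: 0.0552
gripper_force: 30.0
```

>>> {"op": "drive_effector", "data": {"segments": [0,0,-0.4,0,0,0,0,0,-0.8,0,0,0,0,0,-0.8,0,0,0,0,0,-0.4,0,0,0,-0.6,0,0,0,0,-2,-0.8,0,0,0,0,-2,-0.8,0,0,0,0,-2,-0.6,0,0,0,0,0,0,0,0,0,0,0,0,0,0,0,0,0]}}

```text
clock: 27.15
position: [0.4493, 0.2077, 0.1221]
eef_rot: [-0.0, 0.995, 0.098, 0.0]
contact_force: [0.2, -0.1, -0.0]
grip_width: 0.0552
gripper_force: 30.0
```

```bash
python3 - <<'E'
from h import *
plan([.463,-.016,.12],.2)
E
```

```text
t 27.1 at [0.4493 0.2077 0.1221] yaw 0.197 rot [ 0.    -0.001 -0.003] then d [-0.031   0.2219  0.0021] wid 0.0552
```

>>> {"op": "drive_effector", "data": {"segments": [-0.6,0,0,0,0,0,-0.04,0.4,0,0,0,-0.06,0,0.8,0,0,0,0,0,0.8,0,0,0,0,0,0.8,0,0,0,0,0,0.8,0,0,0,0,0,0.6,0,0,0,0,0,0.24,0,0,0,0,0,0,0,0,0,0,0,0,0,0,0,0]}}

```text
clock: 28.15
position: [0.462, -0.0157, 0.1219]
eef_rot: [-0.0, 0.995, 0.1, -0.0]
contact_force: [-0.4, -0.4, -1.5]
grip_width: 0.0557
gripper_force: 30.0
```

>>> {"op": "drive_effector", "data": {"segments": [0,0,0.2,0,0,0,0,0,0.2,0,0,0,0,0,0.2,0,0,0,0,0,0.06,0,0,0,0,0,0,0,0,0,0,0,0,0,0,0,0,0,0,0,0,0,0,0,0,0,0,0,0,0,0,0,0,0]}}

```text
clock: 29.05
position: [0.4621, -0.0163, 0.0893]
eef_rot: [0.0, 0.995, 0.1, 0.0]
contact_force: [-0.1, -0.3, -0.4]
grip_width: 0.0556
gripper_force: 30.0
```

```bash
python3 - <<'E'
from h import *
plan([.462,-.0162,.0395],.2)
E
```

```text
t 29.1 at [ 0.4621 -0.0163  0.0893] yaw 0.1999 rot [ 0.0003 -0.0006 -0.0001] then d [-0.     -0.0002  0.0498] wid 0.0556
```

In the tool's units: 0.004 m is 0.08.

>>> {"op": "drive_effector", "data": {"segments": [0,0,0.08,0,0,0,0,0,0.08,0,0,0,0,0,0.08,0,0,0,0,0,0.08,0,0,0,0,0,0.08,0,0,0,0,0,0.08,0,0,0,0,0,0,0,0,0,0,0,0,0,0,0,0,0,0,0,0,0]}}

```text
clock: 29.95
position: [0.4618, -0.0162, 0.065]
eef_rot: [-0.0, 0.995, 0.1, -0.0]
contact_force: [-0.2, 1.0, -1.5]
grip_width: 0.0553
gripper_force: 30.0
```

>>> {"op": "drive_effector", "data": {"segments": [0,0,0.1,0,0,0,0,0,0.1,0,0,0,0,0,0.1,0,0,0,0,0,0.06,0,0,0,0,0,0,0,0,0,0,0,0,0,0,0,0,0,0,0,0,0]}}

```text
clock: 30.65
position: [0.4618, -0.0163, 0.047]
eef_rot: [-0.0, 0.995, 0.1, -0.0]
contact_force: [-0.2, -0.2, -2.1]
grip_width: 0.0556
gripper_force: 30.0
```

```bash
python3 -c "
from h import *
plan([.462,-.0162,.0395],.2)"
```

```text
t 30.6 at [ 0.4618 -0.0163  0.047 ] yaw 0.2 rot [-0.0001  0.0002  0.    ] then d [ 0.0003 -0.      0.0075] wid 0.0556
```

>>> {"op": "drive_effector", "data": {"segments": [0,0,0.08,0,0,0,0,0,0.06,0,0,0,0,0,0,0,0,0,0,0,0,0,0,0,0,0,0,0,0,0]}}

```text
clock: 31.15
position: [0.4618, -0.0163, 0.0399]
eef_rot: [-0.0, 0.995, 0.1, -0.0]
contact_force: [0.2, -1.1, -2.0]
grip_width: 0.0553
gripper_force: 30.0
```

>>> {"op": "drive_effector", "data": {"segments": [0,0,0,0,0,0,0,0,0,0,0,0,0,0,0,0,0,0], "jaw": 0.062}}

```text
clock: 31.45
position: [0.4619, -0.0162, 0.0401]
eef_rot: [-0.0, 0.995, 0.1, 0.0]
contact_force: [0.4, 0.2, 0.6]
grip_width: 0.0618
gripper_force: 0.0
```

>>> {"op": "drive_effector", "data": {"segments": [0,0,-0.4,0,0,0,0,0,-0.8,0,0,0,0,0,-1,0,0,0,0,-0.6,0,0,0,0,0,-1,0,0,0,0,0,-1,0,0,0,0,0,-1,0,0,0,0,0,0,0,0,0,0,0,0,0,0,0,0], "jaw": 0.085}}

```text
clock: 32.35
position: [0.4257, 0.161, 0.15]
eef_rot: [0.0, 0.995, 0.101, 0.0]
contact_force: [-0.5, -0.1, -0.1]
grip_width: 0.0847
gripper_force: 0.0
```

```bash
python3 - <<'E'
from h import *
s=cam("scene");t=cam("top")
b=cv2.resize(s[0][130:240,185:325],None,fx=5,fy=5,interpolation=cv2.INTER_CUBIC)
cv2.imwrite("pics/p7.png",b[:,:,::-1])
print('t');platepose(t,(160,165,85,100),.007);print('s');platepose(s,(220,130,105,70),.007)
plan([.5814,.3549,.12],-.02)
E
```

```text
t
rect [0.3719 0.2772] [0.021 0.117] yaw 0.062 holes None
rect [0.3803 0.1949] [0.131 0.132] yaw -1.553 holes (array([0.4082, 0.1822]), 0.0675, 0.996)
rect [0.4706 0.1982] [0.041 0.06 ] yaw -1.556 holes None
rect [0.4311 0.3598] [0.06 0.14] yaw 0.021 holes (array([0.4306, 0.3613]), 0.0842, 0.044)
rect [0.582  0.3547] [0.063 0.142] yaw -0.022 holes (array([0.5814, 0.3549]), 0.084, -0.019)
s
rect [0.4303 0.2037] [0.07  0.126] yaw -0.069 holes None
rect [0.5069 0.361 ] [0.075 0.298] yaw -0.025 holes (array([0.5658, 0.3578]), 0.1184, -0.039)
rect [0.2273 0.3501] [0.07  0.204] yaw -0.557 holes None
t 32.5 at [0.4263 0.1594 0.15  ] yaw 0.199 rot [ 0.0003 -0.      0.219 ] then d [ 0.1511 -0.1986  0.03  ] wid 0.085
```

View pics/p7.png

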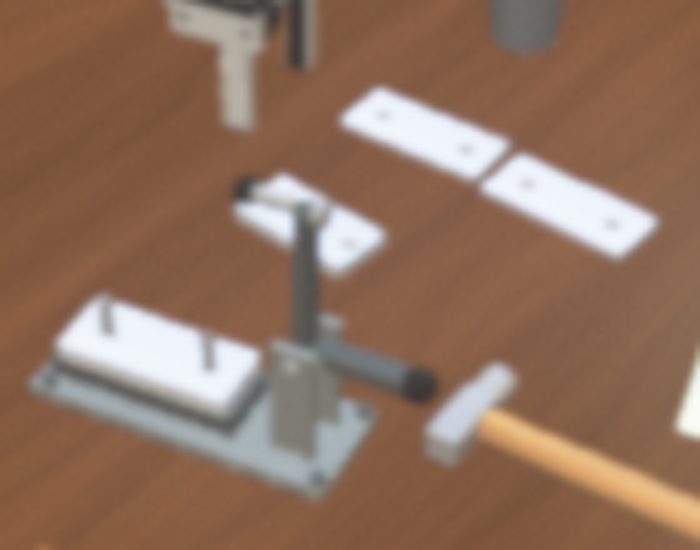

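Two plates now lie flat on the bed, at panel (160,355). Next is the far plate at (0.5814,0.3549).

In the tool's units: -0.04 m is -0.8, 0.031 m is 0.62, 0.11 rad is 2.2.

>>> {"op": "drive_effector", "data": {"segments": [0.2,-0.8,0,0,0,2.2,0.4,-0.8,0,0,0,2.18,0.6,-0.6,0.2,0,0,0,0.6,-0.6,0.2,0,0,0,0.6,-0.6,0.2,0,0,0,0.62,-0.572,0,0,0,0,0,0,0,0,0,0,0,0,0,0,0,0,0,0,0,0,0,0]}}

```text
clock: 33.35
position: [0.5675, 0.3575, 0.12]
eef_rot: [0.0, 1.0, -0.011, -0.0]
contact_force: [0.4, -0.9, 0.5]
grip_width: 0.085
gripper_force: 0.0
```

```bash
python3 - <<'E'
from h import *
plan([.5814,.3549,.0125],-.02)
E
```

```text
t 33.4 at [0.5675 0.3575 0.12  ] yaw -0.0211 rot [ 0.0004  0.0005 -0.0011] then d [0.014  0.0024 0.1075] wid 0.085
```

>>> {"op": "drive_effector", "data": {"segments": [0.28,0.048,0.6,0,0,0,0,0,0.8,0,0,0,0,0,0.5,0,0,0,0,0,0.25,0,0,0,0,0,0,0,0,0,0,0,0,0,0,0,0,0,0,0,0,0,0,0,0,0,0,0,0,0,0,0,0,0]}}

```text
clock: 34.25
position: [0.5821, 0.3569, 0.0137]
eef_rot: [-0.0, 1.0, -0.009, 0.001]
contact_force: [-0.3, -0.3, 0.8]
grip_width: 0.085
gripper_force: 0.0
```

```bash
python3 - <<'E'
from h import *
plan([.5814,.3549,.0025],-.02)
E
```

```text
t 34.2 at [0.5821 0.3569 0.0137] yaw -0.0189 rot [-0.0007 -0.0017  0.0011] then d [-0.0006  0.002   0.0112] wid 0.085
```

In the tool's units: 0.0052 m is 0.104, 0.005 m is 0.1.

>>> {"op": "drive_effector", "data": {"segments": [0,0.03,0.1,0,0,0,0,0,0.104,0,0,0,0,0,0,0,0,0,0,0,0,0,0,0,0,0,0,0,0,0,0,0,0,0,0,0,0,0,0,0,0,0]}}

```text
clock: 34.95
position: [0.5815, 0.3552, 0.0024]
eef_rot: [-0.0, 1.0, -0.009, 0.0]
contact_force: [-0.6, -0.8, 0.6]
grip_width: 0.0849
gripper_force: 0.0
```

>>> {"op": "drive_effector", "data": {"segments": [0,0,0,0,0,0,0,0,0,0,0,0,0,0,0,0,0,0,0,0,0,0,0,0,0,0,0,0,0,0], "jaw": 0.045, "clamp_n": 30}}

```text
clock: 35.45
position: [0.5814, 0.3551, 0.0023]
eef_rot: [-0.0, 1.0, -0.009, 0.0]
contact_force: [0.2, 0.1, 0.3]
grip_width: 0.055
gripper_force: 30.0
```

>>> {"op": "drive_effector", "data": {"segments": [0,0,-0.4,0,0,0,0,0,-0.8,0,0,0,0,0,-0.8,0,0,0,0,0,-0.4,0,0,0,-0.8,0,0,0,0,-2.2,-0.8,0,0,0,0,-2.2,-0.6,0.6,0,0,0,0,-0.6,0.6,0,0,0,0,0,0,0,0,0,0,0,0,0,0,0,0]}}

```text
clock: 36.45
position: [0.4542, 0.281, 0.1221]
eef_rot: [-0.0, 0.995, 0.1, -0.0]
contact_force: [0.3, 0.8, -2.3]
grip_width: 0.0556
gripper_force: 30.0
```

```bash
python3 - <<'E'
from h import *
plan([.463,-.016,.12],.2)
E
```

```text
t 36.5 at [0.4542 0.281  0.1221] yaw 0.2002 rot [-0.0001  0.0001  0.0002] then d [-0.0504  0.2928  0.0021] wid 0.0556
```

>>> {"op": "drive_effector", "data": {"segments": [-0.6,0.4,0,0,0,0,-0.408,0.8,0,0,0,0,0,0.8,0,0,0,0,0,0.8,0,0,0,0,0,0.8,0,0,0,0,0,0.8,0,0,0,0,0,0.8,0,0,0,0,0,0.656,0,0,0,0,0,0,0,0,0,0,0,0,0,0,0,0]}}

```text
clock: 37.45
position: [0.4648, -0.0158, 0.1226]
eef_rot: [-0.0, 0.995, 0.1, 0.0]
contact_force: [0.4, 0.4, -2.5]
grip_width: 0.0554
gripper_force: 30.0
```

>>> {"op": "drive_effector", "data": {"segments": [0,0,0.2,0,0,0,0,0,0.2,0,0,0,0,0,0.2,0,0,0,0,0,0.06,0,0,0,0,0,0,0,0,0,0,0,0,0,0,0,0,0,0,0,0,0,0,0,0,0,0,0,0,0,0,0,0,0]}}

```text
clock: 38.35
position: [0.4641, -0.0156, 0.0896]
eef_rot: [0.0, 0.995, 0.1, 0.0]
contact_force: [0.6, -0.5, -1.6]
grip_width: 0.0549
gripper_force: 30.0
```

```bash
python3 - <<'E'
from h import *
plan([.463,-.016,.0465],.2)
E
```

```text
t 38.4 at [ 0.4641 -0.0156  0.0896] yaw 0.2009 rot [ 0.0003 -0.0006  0.0009] then d [-0.0011  0.0001  0.0431] wid 0.0549
```

>>> {"op": "drive_effector", "data": {"segments": [-0.02,0,0.08,0,0,0,0,0,0.08,0,0,0,0,0,0.08,0,0,0,0,0,0.08,0,0,0,0,0,0.08,0,0,0,0,0,0.08,0,0,0,0,0,0,0,0,0,0,0,0,0,0,0,0,0,0,0,0,0]}}

```text
clock: 39.25
position: [0.4629, -0.0158, 0.0653]
eef_rot: [0.0, 0.995, 0.1, 0.0]
contact_force: [0.7, -1.0, -2.2]
grip_width: 0.0553
gripper_force: 30.0
```

>>> {"op": "drive_effector", "data": {"segments": [0,0,0.1,0,0,0,0,0,0.1,0,0,0,0,0,0.06,0,0,0,0,0,0,0,0,0,0,0,0,0,0,0,0,0,0,0,0,0]}}

```text
clock: 39.85
position: [0.4628, -0.0158, 0.0522]
eef_rot: [0.0, 0.995, 0.1, -0.0]
contact_force: [0.3, -0.8, -3.5]
grip_width: 0.0553
gripper_force: 30.0
```

```bash
python3 -c "
from h import *
plan([.463,-.016,.0465],.2)"
```

```text
t 39.9 at [ 0.4628 -0.0158  0.0522] yaw 0.201 rot [0.0001 0.0001 0.001 ] then d [0.0001 0.0003 0.0057] wid 0.0553
```

In the tool's units: 0.003 m is 0.06, 0.0024 m is 0.048.

>>> {"op": "drive_effector", "data": {"segments": [0,0,0.06,0,0,0,0,0,0.048,0,0,0,0,0,0,0,0,0,0,0,0,0,0,0,0,0,0,0,0,0]}}

```text
clock: 40.35
position: [0.4629, -0.0157, 0.0468]
eef_rot: [0.0, 0.995, 0.1, 0.0]
contact_force: [1.5, -1.5, -2.4]
grip_width: 0.0551
gripper_force: 30.0
```

>>> {"op": "drive_effector", "data": {"segments": [0,0,0,0,0,0,0,0,0,0,0,0,0,0,0,0,0,0], "jaw": 0.062}}

```text
clock: 40.65
position: [0.4629, -0.0156, 0.047]
eef_rot: [-0.0, 0.995, 0.1, -0.0]
contact_force: [-0.5, 0.0, -0.0]
grip_width: 0.0618
gripper_force: 0.0
```

>>> {"op": "drive_effector", "data": {"segments": [0,0,-0.4,0,0,0,0,0,-0.8,0,0,0,0,0,-0.8,0,0,0,0,-0.6,0,0,0,0,0,-1,0,0,0,0,0,-1,0,0,0,0,0,-1,0,0,0,0,0,0,0,0,0,0,0,0,0,0,0,0], "jaw": 0.085}}

```text
clock: 41.55
position: [0.4265, 0.1615, 0.1469]
eef_rot: [0.0, 0.995, 0.102, -0.0]
contact_force: [-1.1, 0.6, -0.2]
grip_width: 0.0852
gripper_force: 0.0
```

```bash
python3 - <<'E'
from h import *
t=cam("top");s=cam("scene")
print('t');platepose(t,(160,165,85,100),.007);print('s');platepose(s,(240,130,85,70),.007);platepose(s,(190,160,50,60),.051)
plan([.4308,.3607,.12],.033)
E
```

```text
t
rect [0.3721 0.2776] [0.019 0.116] yaw 0.018 holes None
rect [0.3776 0.1959] [0.129 0.132] yaw 0.064 holes (array([0.4105, 0.1829]), 0.0643, 1.015)
rect [0.4725 0.1964] [0.038 0.064] yaw -1.559 holes None
rect [0.4311 0.3598] [0.06 0.14] yaw 0.021 holes (array([0.4306, 0.3612]), 0.0843, 0.044)
s
rect [0.4317 0.203 ] [0.071 0.123] yaw -0.069 holes None
rect [0.4319 0.362 ] [0.071 0.147] yaw 0.043 holes None
rect [ 0.5174 -0.0695] [0.054 0.158] yaw 0.561 holes None
rect [ 0.4694 -0.0205] [0.079 0.152] yaw 0.201 holes (array([ 0.4926, -0.0203]), 0.0437, 1.292)
t 41.6 at [0.4272 0.1599 0.1469] yaw 0.1999 rot [0.0003 0.     0.1669] then d [ 0.0102 -0.2006  0.0269] wid 0.0849
```

In the tool's units: -0.04 m is -0.8, 0.02 m is 0.4, 0.08 rad is 1.6.

>>> {"op": "drive_effector", "data": {"segments": [0,-0.8,0,0,0,1.6,0.2,-0.8,0,0,0,1.6,0,-0.8,0.2,0,0,0,0,-0.8,0.2,0,0,0,0,-0.8,0.2,0,0,0,0,0,0.4,0,0,0,0,0,0.4,0,0,0,0,0,0,0,0,0,0,0,0,0,0,0]}}

```text
clock: 42.55
position: [0.42, 0.3595, 0.0769]
eef_rot: [0.0, 1.0, 0.019, -0.0]
contact_force: [-1.1, 0.5, 0.6]
grip_width: 0.085
gripper_force: 0.0
```

```bash
python3 - <<'E'
from h import *
plan([.4307,.361,.0125],.041)
E
```

```text
t 42.5 at [0.42   0.3595 0.0769] yaw 0.0385 rot [ 0.0003  0.0005 -0.0025] then d [ 0.0108 -0.0011  0.0644] wid 0.085
```

>>> {"op": "drive_effector", "data": {"segments": [0.216,-0.02,0.6,0,0,-0.04,0,0,0.4,0,0,0,0,0,0.29,0,0,0,0,0,0,0,0,0,0,0,0,0,0,0,0,0,0,0,0,0,0,0,0,0,0,0,0,0,0,0,0,0]}}

```text
clock: 43.35
position: [0.4303, 0.3624, 0.0132]
eef_rot: [-0.0, 1.0, 0.022, 0.001]
contact_force: [0.2, 0.4, 0.2]
grip_width: 0.0849
gripper_force: 0.0
```

```bash
python3 - <<'E'
from h import *
plan([.4307,.361,.0025],.041)
E
```

```text
t 43.4 at [0.4303 0.3624 0.0132] yaw 0.0431 rot [-0.0007 -0.0014  0.0021] then d [0.0003 0.0015 0.0107] wid 0.0849
```

>>> {"op": "drive_effector", "data": {"segments": [0.012,0.02,0.1,0,0,0.02,0,0,0.096,0,0,0,0,0,0,0,0,0,0,0,0,0,0,0,0,0,0,0,0,0,0,0,0,0,0,0,0,0,0,0,0,0]}}

```text
clock: 44.05
position: [0.4306, 0.3612, 0.0027]
eef_rot: [-0.0, 1.0, 0.021, 0.0]
contact_force: [-0.2, -0.6, -0.8]
grip_width: 0.0848
gripper_force: 0.0
```

>>> {"op": "drive_effector", "data": {"segments": [0,0,0,0,0,0,0,0,0,0,0,0,0,0,0,0,0,0,0,0,0,0,0,0,0,0,0,0,0,0], "jaw": 0.045, "clamp_n": 30}}

```text
clock: 44.55
position: [0.4305, 0.3612, 0.0026]
eef_rot: [-0.0, 1.0, 0.021, 0.0]
contact_force: [0.0, 0.3, 0.2]
grip_width: 0.055
gripper_force: 30.0
```

>>> {"op": "drive_effector", "data": {"segments": [0,0,-0.4,0,0,0,0,0,-0.8,0,0,0,0,0,-0.8,0,0,0,0,0,-0.4,0,0,0,0,0.6,0,0,0,-1.6,0,0.8,0,0,0,-1.6,0,0.8,0,0,0,0,0,0.8,0,0,0,0,0,0,0,0,0,0,0,0,0,0,0,0]}}

```text
clock: 45.55
position: [0.4526, 0.2125, 0.1224]
eef_rot: [-0.0, 0.995, 0.1, -0.0]
contact_force: [-0.6, 0.5, -0.6]
grip_width: 0.0555
gripper_force: 30.0
```

```bash
python3 - <<'E'
from h import *
plan([.463,-.016,.12],.2)
E
```

```text
t 45.5 at [0.4526 0.2125 0.1224] yaw 0.2 rot [-0.0004  0.0003  0.    ] then d [-0.0352  0.226   0.0024] wid 0.0555
```

In the tool's units: 0.04 m is 0.8, -0.0352 m is -0.704.

>>> {"op": "drive_effector", "data": {"segments": [-0.704,0.2,0,0,0,0,0,0.6,0,0,0,0,0,0.8,0,0,0,0,0,0.8,0,0,0,0,0,0.8,0,0,0,0,0,0.8,0,0,0,0,0,0.52,0,0,0,0,0,0,0,0,0,0,0,0,0,0,0,0,0,0,0,0,0,0]}}

```text
clock: 46.55
position: [0.4632, -0.0139, 0.1222]
eef_rot: [-0.0, 0.995, 0.102, -0.0]
contact_force: [0.6, 0.1, -1.0]
grip_width: 0.0551
gripper_force: 30.0
```

>>> {"op": "drive_effector", "data": {"segments": [0,0,0.2,0,0,0,0,0,0.2,0,0,0,0,0,0.2,0,0,0,0,0,0.06,0,0,0,0,0,0,0,0,0,0,0,0,0,0,0,0,0,0,0,0,0,0,0,0,0,0,0,0,0,0,0,0,0]}}

```text
clock: 47.45
position: [0.4638, -0.0155, 0.0899]
eef_rot: [0.0, 0.995, 0.101, 0.0]
contact_force: [-0.6, -0.4, -0.9]
grip_width: 0.0552
gripper_force: 30.0
```

```bash
python3 - <<'E'
from h import *
plan([.463,-.016,.0535],.2)
E
```

```text
t 47.5 at [ 0.4638 -0.0155  0.0899] yaw 0.2019 rot [ 0.0003 -0.0006  0.0019] then d [-0.0008  0.0004  0.0364] wid 0.0552
```

In the tool's units: 0.004 m is 0.08, -0.0008 m is -0.016, 0.001 rad is 0.02.

>>> {"op": "drive_effector", "data": {"segments": [-0.016,0.004,0.08,0,0,0.02,0,0,0.08,0,0,0,0,0,0.08,0,0,0,0,0,0.08,0,0,0,0,0,0.08,0,0,0,0,0,0.08,0,0,0,0,0,0,0,0,0,0,0,0,0,0,0,0,0,0,0,0,0]}}

```text
clock: 48.35
position: [0.4628, -0.0157, 0.0656]
eef_rot: [0.0, 0.995, 0.1, -0.0]
contact_force: [0.2, -1.0, -0.9]
grip_width: 0.0555
gripper_force: 30.0
```

>>> {"op": "drive_effector", "data": {"segments": [0,0,0.08,0,0,0,0,0,0.08,0,0,0,0,0,0,0,0,0,0,0,0,0,0,0,0,0,0,0,0,0]}}

```text
clock: 48.85
position: [0.4627, -0.0158, 0.0575]
eef_rot: [0.0, 0.995, 0.1, -0.0]
contact_force: [0.9, -1.2, -1.8]
grip_width: 0.0553
gripper_force: 30.0
```

```bash
python3 -c "
from h import *
plan([.463,-.016,.0535],.2)"
```

```text
t 48.9 at [ 0.4627 -0.0158  0.0575] yaw 0.201 rot [0.     0.0002 0.001 ] then d [0.0002 0.0003 0.004 ] wid 0.0553
```

In the tool's units: 0.003 m is 0.06, 0.0007 m is 0.014.

>>> {"op": "drive_effector", "data": {"segments": [0,0,0.06,0,0,0,0,0,0.014,0,0,0,0,0,0,0,0,0,0,0,0,0,0,0,0,0,0,0,0,0]}}

```text
clock: 49.35
position: [0.4628, -0.0158, 0.0539]
eef_rot: [0.0, 0.995, 0.1, 0.0]
contact_force: [-0.2, -0.8, -1.2]
grip_width: 0.0553
gripper_force: 30.0
```

>>> {"op": "drive_effector", "data": {"segments": [0,0,0,0,0,0,0,0,0,0,0,0,0,0,0,0,0,0], "jaw": 0.062}}

```text
clock: 49.65
position: [0.4628, -0.0157, 0.054]
eef_rot: [-0.0, 0.995, 0.1, -0.0]
contact_force: [0.3, -0.3, -0.4]
grip_width: 0.0621
gripper_force: 0.0
```

>>> {"op": "drive_effector", "data": {"segments": [0,0,-0.4,0,0,0,0,0,-0.8,0,0,0,0,0,-0.8,0,0,0,0,0.6,0,0,0,0,0,1,0,0,0,0,0,1,0,0,0,0,0,1,0,0,0,0,0,0,0,0,0,0,0,0,0,0,0,0], "jaw": 0.085}}

```text
clock: 50.55
position: [0.4984, -0.1927, 0.1535]
eef_rot: [-0.0, 0.995, 0.099, -0.0]
contact_force: [-0.3, 0.6, 0.3]
grip_width: 0.0851
gripper_force: 0.0
```

```bash
python3 - <<'E'
from h import *
t=cam("top");s=cam("scene")
a=cv2.resize(t[0][180:260,250:330],None,fx=5,fy=5,interpolation=cv2.INTER_CUBIC);b=cv2.resize(s[0][160:240,185:265],None,fx=5,fy=5,interpolation=cv2.INTER_CUBIC)
cv2.imwrite("pics/p8.png",np.hstack([a,b])[:,:,::-1])
print('t');platepose(t,(160,165,85,100),.012);print('s');platepose(s,(220,130,105,70),.012);print('stack');platepose(s,(190,160,65,60),.058)
plan([.433,.2,.15],-.07)
E
```

```text
t
rect [0.4329 0.1989] [0.063 0.118] yaw -0.072 holes (array([0.4331, 0.1991]), 0.084, -0.071)
s
rect [0.4341 0.1988] [0.069 0.125] yaw -0.069 holes None
stack
rect [ 0.5261 -0.0732] [0.05  0.164] yaw 0.528 holes None
rect [ 0.4704 -0.0238] [0.086 0.158] yaw 0.214 holes (array([ 0.4945, -0.0229]), 0.0447, 1.292)
rect [0.4691 0.153 ] [0.065 0.119] yaw -0.101 holes None
t 50.6 at [ 0.4983 -0.191   0.1535] yaw 0.2018 rot [-0.0009  0.0007  0.2718] then d [-0.0925 -0.3855  0.0035] wid 0.085
```

View pics/p8.png

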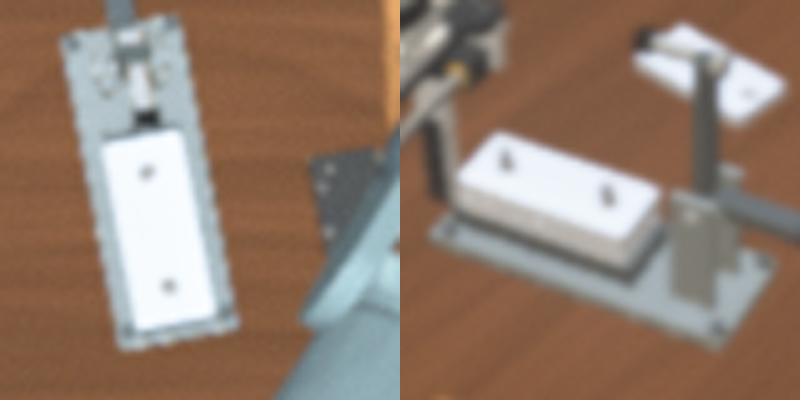

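All four plates are stacked flat with the studs through, at right panel (560,195). Now the cover at (0.4331,0.1991).

>>> {"op": "drive_effector", "data": {"segments": [0,-0.9,0,0,0,0,0,-0.9,0,0,0,0,0,-0.9,0,0,0,0,0,-0.9,0,0,0,0,0,-0.9,0,0,0,0,0,-0.9,0,0,0,0,0,-0.9,0,0,0,0,0,-0.9,0,0,0,1.8,0,-0.6,0.4,0,0,1.8,0,0,0.4,0,0,1.8]}}

```text
clock: 51.65
position: [0.422, 0.1946, 0.1141]
eef_rot: [-0.001, 0.999, -0.033, 0.001]
contact_force: [-0.6, -0.5, -0.8]
grip_width: 0.0851
gripper_force: 0.0
```

>>> {"op": "drive_effector", "data": {"segments": [0,0,0.6,0,0,0,0,0,0,0,0,0,0,0,0,0,0,0,0,0,0,0,0,0,0,0,0,0,0,0]}}

```text
clock: 52.15
position: [0.4246, 0.1907, 0.0855]
eef_rot: [-0.0, 0.999, -0.034, 0.001]
contact_force: [-0.3, 0.5, 1.1]
grip_width: 0.0851
gripper_force: 0.0
```

```bash
python3 - <<'E'
from h import *
plan([.4331,.1991,.013],-.071)
E
```

```text
t 52.1 at [0.4246 0.1907 0.0855] yaw -0.069 rot [-0.0008 -0.0029  0.002 ] then d [ 0.0079 -0.009   0.0725] wid 0.0851
```

In the tool's units: 0.03 m is 0.6, 0.0125 m is 0.25, 0.002 rad is 0.04.

>>> {"op": "drive_effector", "data": {"segments": [0.16,-0.18,0.6,0,0,0.04,0,0,0.6,0,0,0,0,0,0.25,0,0,0,0,0,0,0,0,0,0,0,0,0,0,0,0,0,0,0,0,0,0,0,0,0,0,0,0,0,0,0,0,0]}}

```text
clock: 52.95
position: [0.4328, 0.199, 0.0123]
eef_rot: [-0.0, 0.999, -0.035, 0.001]
contact_force: [-0.2, 0.3, 0.7]
grip_width: 0.085
gripper_force: 0.0
```

```bash
python3 - <<'E'
from h import *
plan([.4331,.1991,.003],-.071)
E
```

```text
t 53.0 at [0.4328 0.199  0.0123] yaw -0.071 rot [-0.0004 -0.0017  0.    ] then d [ 0.0003 -0.0001  0.0093] wid 0.085
```

In the tool's units: 0.005 m is 0.1, 0.0036 m is 0.072.

>>> {"op": "drive_effector", "data": {"segments": [0.012,0,0.1,0,0,0,0,0,0.072,0,0,0,0,0,0,0,0,0,0,0,0,0,0,0,0,0,0,0,0,0,0,0,0,0,0,0,0,0,0,0,0,0]}}

```text
clock: 53.65
position: [0.4328, 0.1989, 0.0029]
eef_rot: [-0.0, 0.999, -0.035, 0.0]
contact_force: [-0.3, -0.1, -0.3]
grip_width: 0.085
gripper_force: 0.0
```

>>> {"op": "drive_effector", "data": {"segments": [0,0,0,0,0,0,0,0,0,0,0,0,0,0,0,0,0,0,0,0,0,0,0,0,0,0,0,0,0,0], "jaw": 0.045, "clamp_n": 35}}

```text
clock: 54.15
position: [0.4327, 0.1989, 0.0028]
eef_rot: [-0.0, 0.999, -0.036, 0.0]
contact_force: [0.2, -0.5, 0.5]
grip_width: 0.0557
gripper_force: 35.0
```

>>> {"op": "drive_effector", "data": {"segments": [0,0,-0.4,0,0,0,0,0,-0.8,0,0,0,0,0,-0.8,0,0,0,0,0,-0.4,0,0,0,0,0,0,0,0,-1.8,0,0,0,0,0,-1.8,0,0,0,0,0,-1.8,0,0,0,0,0,0,0,0,0,0,0,0]}}

```text
clock: 55.05
position: [0.4322, 0.1987, 0.1222]
eef_rot: [0.0, 0.995, 0.098, -0.001]
contact_force: [0.3, -0.2, -2.9]
grip_width: 0.0555
gripper_force: 35.0
```

```bash
python3 - <<'E'
from h import *
plan([.463,-.016,.12],.2)
E
```

```text
t 55.0 at [0.4322 0.1987 0.1222] yaw 0.1971 rot [-0.      0.0012 -0.0029] then d [-0.0125  0.2166  0.0022] wid 0.0555
```

>>> {"op": "drive_effector", "data": {"segments": [-0.258,0.4,0,0,0,-0.04,0,0.6,0,0,0,0,0,0.8,0,0,0,0,0,0.8,0,0,0,0,0,0.8,0,0,0,0,0,0.6,0,0,0,0,0,0.332,0,0,0,0,0,0,0,0,0,0,0,0,0,0,0,0,0,0,0,0,0,0]}}

```text
clock: 56.05
position: [0.4629, -0.0151, 0.1224]
eef_rot: [-0.0, 0.995, 0.101, -0.0]
contact_force: [-0.6, -0.7, -3.6]
grip_width: 0.0557
gripper_force: 35.0
```

>>> {"op": "drive_effector", "data": {"segments": [0,0,0.2,0,0,0,0,0,0.2,0,0,0,0,0,0.2,0,0,0,0,0,0.06,0,0,0,0,0,0,0,0,0,0,0,0,0,0,0,0,0,0,0,0,0,0,0,0,0,0,0,0,0,0,0,0,0]}}

```text
clock: 56.95
position: [0.4635, -0.016, 0.0901]
eef_rot: [0.0, 0.995, 0.1, 0.0]
contact_force: [-0.2, 0.5, -2.9]
grip_width: 0.0555
gripper_force: 35.0
```

```bash
python3 - <<'E'
from h import *
plan([.4626,-.0161,.061],.2)
E
```

```text
t 57.0 at [ 0.4635 -0.016   0.0901] yaw 0.201 rot [ 0.0003 -0.0006  0.001 ] then d [-0.0009 -0.0001  0.0291] wid 0.0555
```

In the tool's units: 0.004 m is 0.08, -0.0009 m is -0.018, 0.001 rad is 0.02.

>>> {"op": "drive_effector", "data": {"segments": [-0.018,0,0.08,0,0,0.02,0,0,0.08,0,0,0,0,0,0.08,0,0,0,0,0,0.08,0,0,0,0,0,0.08,0,0,0,0,0,0.08,0,0,0,0,0,0,0,0,0,0,0,0,0,0,0,0,0,0,0,0,0]}}

```text
clock: 57.85
position: [0.4624, -0.0161, 0.0659]
eef_rot: [-0.0, 0.995, 0.1, -0.0]
contact_force: [0.3, -0.8, -2.0]
grip_width: 0.0553
gripper_force: 35.0
```

>>> {"op": "drive_effector", "data": {"segments": [0,0,0.06,0,0,0,0,0,0.026,0,0,0,0,0,0,0,0,0,0,0,0,0,0,0,0,0,0,0,0,0]}}

```text
clock: 58.35
position: [0.4624, -0.0161, 0.0615]
eef_rot: [-0.0, 0.995, 0.1, -0.0]
contact_force: [0.8, 0.5, -2.8]
grip_width: 0.0553
gripper_force: 35.0
```

```bash
python3 -c "
from h import *
plan([.4626,-.0161,.061],.2)"
```

```text
t 58.4 at [ 0.4624 -0.0161  0.0615] yaw 0.2 rot [-0.0001  0.0001  0.    ] then d [0.0002 0.     0.0005] wid 0.0553
```

In the tool's units: 0.0005 m is 0.01.

>>> {"op": "drive_effector", "data": {"segments": [0,0,0.01,0,0,0,0,0,0,0,0,0,0,0,0,0,0,0]}}

```text
clock: 58.65
position: [0.4624, -0.0161, 0.0609]
eef_rot: [-0.0, 0.995, 0.1, -0.0]
contact_force: [-0.0, -0.1, -2.3]
grip_width: 0.0552
gripper_force: 35.0
```

>>> {"op": "drive_effector", "data": {"segments": [0,0,0,0,0,0,0,0,0,0,0,0,0,0,0,0,0,0], "jaw": 0.062}}

```text
clock: 58.95
position: [0.4629, -0.0163, 0.0614]
eef_rot: [0.0, 0.995, 0.1, 0.0]
contact_force: [-0.4, -1.0, 0.2]
grip_width: 0.0621
gripper_force: 0.0
```

>>> {"op": "drive_effector", "data": {"segments": [0,0,-0.4,0,0,0,0,0,-0.8,0,0,0,0,0,-0.9,0,0,0,0,0.6,0,0,0,0,0,1,0,0,0,0,0,1,0,0,0,0,0,1,0,0,0,0,0,0,0,0,0,0,0,0,0,0,0,0], "jaw": 0.07}}

```text
clock: 59.85
position: [0.4981, -0.1932, 0.1659]
eef_rot: [-0.0, 0.995, 0.099, -0.0]
contact_force: [0.4, 1.4, 0.2]
grip_width: 0.0701
gripper_force: 0.0
```

```bash
python3 - <<'E'
from h import *
t=cam("top");s=cam("scene")
a=cv2.resize(t[0][180:260,250:330],None,fx=5,fy=5,interpolation=cv2.INTER_CUBIC);b=cv2.resize(s[0][160:240,185:265],None,fx=5,fy=5,interpolation=cv2.INTER_CUBIC)
cv2.imwrite("pics/p9.png",np.hstack([a,b])[:,:,::-1])
plan([.6392,.0198,.165],.2)
E
```

```text
t 60.0 at [ 0.4979 -0.1915  0.1657] yaw 0.2009 rot [-0.0007  0.0003  0.0009] then d [ 0.1805 -0.179   0.0007] wid 0.0704
```

View pics/p9.png

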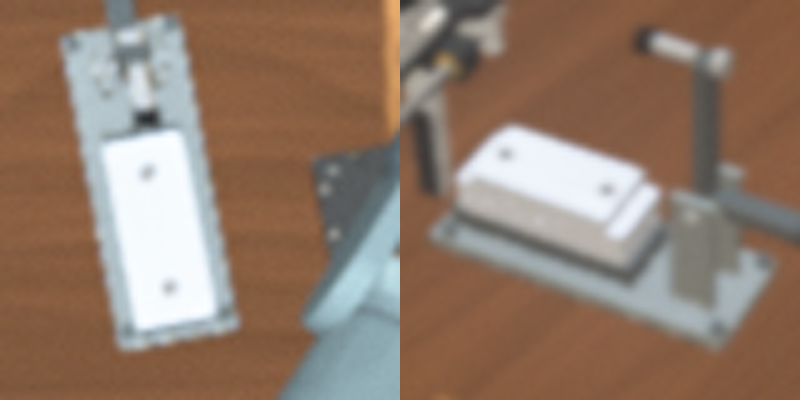

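The cover lies flat on the four plates with the stud tips just showing, at right panel (506,153) and (606,188). Now I go round behind the upright bar.

>>> {"op": "drive_effector", "data": {"segments": [0.6,0,0,0,0,0,0.8,0,0,0,0,0,0.8,0,0,0,0,0,0.8,0,0,0,0,0,0.6,0,0,0,0,0,0,-0.6,0,0,0,0,0,-0.8,0,0,0,0,0,-0.8,0,0,0,0,0,-0.8,0,0,0,0,0,-0.58,0,0,0,0], "jaw": 0}}

```text
clock: 60.95
position: [0.6375, 0.0228, 0.166]
eef_rot: [-0.0, 0.995, 0.102, -0.0]
contact_force: [0.2, -0.3, -0.6]
grip_width: 0.0
gripper_force: 0.0
```

>>> {"op": "drive_effector", "data": {"segments": [0,0,0,0,0,0,0,0,0,0,0,0,0,0,0,0,0,0,0,0,0,0,0,0]}}

```text
clock: 61.35
position: [0.6391, 0.0178, 0.166]
eef_rot: [0.0, 0.995, 0.099, 0.0]
contact_force: [-0.7, 0.3, -0.6]
grip_width: 0.0006
gripper_force: 0.0
```

```bash
python3 -c "
from h import *
plan([.6392,.0198,.165],.2)"
```

```text
t 61.4 at [0.6391 0.0178 0.166 ] yaw 0.199 rot [ 0.0001 -0.0001 -0.001 ] then d [ 0.0005 -0.0019  0.001 ] wid 0.0006
```

In the tool's units: -0.01 m is -0.2, 0.003 m is 0.06.

>>> {"op": "drive_effector", "data": {"segments": [-0.2,-0.04,0,0,0,0,-0.2,0,0,0,0,0,-0.2,0,0,0,0,0,-0.2,0,0,0,0,0,-0.2,0,0.04,0,0,0,-0.2,0,0.06,0,0,0,-0.2,0,0.06,0,0,0,-0.2,0,0.06,0,0,0,-0.2,0,0.06,0,0,0,-0.2,0,0.06,0,0,0]}}

```text
clock: 62.35
position: [0.5395, 0.0005, 0.1488]
eef_rot: [0.0, 0.995, 0.1, -0.0]
contact_force: [0.6, 0.2, 0.0]
grip_width: 0.0006
gripper_force: 0.1
```

>>> {"op": "drive_effector", "data": {"segments": [-0.2,0,0.02,0,0,0,0,0,0,0,0,0,0,0,0,0,0,0,0,0,0,0,0,0]}}

```text
clock: 62.75
position: [0.5309, -0.0013, 0.1479]
eef_rot: [-0.0, 0.995, 0.1, -0.0]
contact_force: [-0.6, 0.3, -0.2]
grip_width: 0.0005
gripper_force: 0.0
```

```bash
python3 - <<'E'
from h import *
t=cam("top");s=cam("scene")
b=cv2.resize(s[0][160:240,185:265],None,fx=5,fy=5,interpolation=cv2.INTER_CUBIC)
cv2.imwrite("pics/p10.png",b[:,:,::-1])
plan([.5314,-.002,.147],.2)
E
```

```text
t 62.9 at [ 0.531  -0.0013  0.148 ] yaw 0.2001 rot [0.     0.0001 0.0001] then d [0.0002 0.0008 0.001 ] wid 0.0004
```

View pics/p10.png

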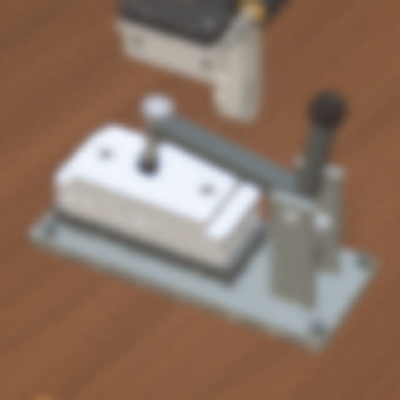

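The arm is shut, its pad on the cover at (150,160) and its handle up at (325,110). The fingers hang clear above the bar, so I'll lift away and hand in.

>>> {"op": "drive_effector", "data": {"segments": [0,0,-0.4,0,0,0,0,0,-0.8,0,0,0,0,0,-0.8,0,0,0,0,0,-0.8,0,0,0,0,0,0,0,0,0,0,0,0,0,0,0,0,0,0,0,0,0,0,0,0,0,0,0,0,0,0,0,0,0,0,0,0,0,0,0]}}

```text
clock: 63.85
position: [0.5305, -0.0012, 0.287]
eef_rot: [-0.0, 0.995, 0.1, -0.001]
contact_force: [-0.1, -1.1, -0.4]
grip_width: 0.0005
gripper_force: 0.0
```

```bash
python3 -c "
from plant import env
print(env.close_job())"
```

```text
the job is handed in; nothing more can be done
None
```

I handed the job in at about 64 s; the hand-in call returned no verdict, but the pictures show the block in the tray, all four plates and the cover flat over the studs, and the arm shut with its pad on the cover.

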